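Dry-assemble a turned finial, nibs to the pointer, and gauge its height

TASK

Dry-assemble the turned finial on the sled's post: the red base ring first, then the collars that are there from widest to narrowest, and the brass cap last, each fully home, lying flat and turned so that its white nib faces the red pointer. Then push the sled all the way in under the height gauge, press the gauge gently down until its foot rests on the cap, hold it there for a second, let it spring back up, and pull the sled all the way back out to its loading end with the finial still in line. Leave the other things on the bench where they are.

Things in the scene. Friction and masses are not known exactly. Their poses are not given: they have to be found in the camera images.
- base_ring: red wooden ring, 62 mm across and 16 mm thick, bore 19 mm; a white nib 8 mm wide sticks out 8.5 mm from the rim, with a white stripe from nib to bore on both faces. Origin: on the axis at mid-thickness; x points to the nib, z along the axis. Both faces are alike; always present, always goes on first.
- collar_large: green wooden collar, 56 mm across and 12 mm thick, bore 19 mm; a white nib 8 mm wide sticks out 8.5 mm from the rim, with a white stripe from nib to bore on both faces. Origin: on the axis at mid-thickness; x points to the nib, z along the axis. Both faces are alike, so either may be up. May be absent.
- collar_middle: pale bare-wood collar, 51 mm across and 12 mm thick, bore 19 mm; a white nib 8 mm wide sticks out 8.5 mm from the rim, with a white stripe from nib to bore on both faces. Origin: on the axis at mid-thickness; x points to the nib, z along the axis. Both faces are alike. May be absent.
- collar_small: blue wooden collar, 46 mm across and 12 mm thick, bore 19 mm; a white nib 8 mm wide sticks out 8.5 mm from the rim, with a white stripe from nib to bore on both faces. Origin: on the axis at mid-thickness; x points to the nib, z along the axis. Both faces are alike. May be absent. One to three of the collars are present.
- cap_ring: brass cap ring, 41 mm across and 14 mm thick, bore 19 mm; a white nib 8 mm wide sticks out 8.5 mm from the rim, with a white stripe from nib to bore on both faces. Origin: on the axis at mid-thickness; x points to the nib, z along the axis. Both faces are alike; always present, always goes on last.
- base_ring_tip (a point): outer end of the white nib of the base ring, 39.5 mm from its axis, at mid-thickness.
- collar_large_tip (a point): outer end of the white nib of the collar large, 36.5 mm from its axis, at mid-thickness.
- collar_middle_tip (a point): outer end of the white nib of the collar middle, 34.0 mm from its axis, at mid-thickness.
- collar_small_tip (a point): outer end of the white nib of the collar small, 31.5 mm from its axis, at mid-thickness.
- cap_ring_tip (a point): outer end of the white nib of the cap ring, 29.0 mm from its axis, at mid-thickness.
- post_foot (a point): foot of the steel locating post, on its axis, on top of the black round index plate (88 mm across, on the sled) where the base ring rests, 30 mm above the table. The post is 15 mm thick, rises 64 mm from here, the last 6 mm tapered; rings have 2 mm play on it. x points from the post to the red pointer, z up. The plate is clamped stiffly at an angle that differs each time; do not turn it.
- pointer (a point): red pointer on the rim of the index plate, 50 mm from the post axis along post_foot's x; a red line runs from the post to it.
- sled (a joint): travel of the aluminium sled (110 by 165 mm) along the jig's rails, in m: 0 = loading end (stop), 0.18 = fully under the gauge (stop). It stays where it is left; about 2 N of friction.
- sled_handle (a point): top of the sled's upright red handle, a round peg 16 mm thick standing 52 mm out of the sled's top, 78 mm above the table, 100 mm behind the post. Its y axis is the direction the sled travels as its joint grows (level, to the robot's left within 10 degrees). Can be pinched from above.
- gauge (a joint): downward travel of the height gauge's foot, in m: 0 = up (rest), 0.06 = lowest. Sprung upward, about 2 N to start and 40 N/m more; returns when let go. Touching the cap it reads 0.085 m minus the height of the stack of rings.
- gauge_knob (a point): centre of the flat top of the gauge's round black push knob, 32 mm across, 224 mm above the table when up. Press it straight down with the closed fingers.
- gauge_foot (a point): middle of the underside of the gauge's two-pronged brass foot, 38 mm over its prongs, which straddle the post; 115 mm above the table when up, straight below the knob.
- mallet: wooden carver's mallet standing on its head, 80 mm across, 215 mm tall. Bystander.
- gouge: gouge with a wooden handle, 200 mm. Bystander.
- brush: bench brush lying behind the jig. Bystander.
- glue: white glue bottle, 52 mm across, 130 mm tall. Bystander.
- offcut: offcut of wood, 90 by 50 by 30 mm. Bystander.
- wax: yellow tin of wax, 70 mm across, 50 mm tall. Bystander.
- pencil: flat carpenter's pencil, 170 mm. Bystander.
Not all that is in view belongs to the job. Leave any purple look-alike of the collar_small alone.

How it is judged:
By the outcome, as a careful person would: the job done as asked, in the order asked, and still so for the second after the job is handed in, with the robot touching nothing.
Of collar_large, collar_middle, collar_small only 1 to 3 are there at a start; the rules pass over those that are not, and their reading is None.
At some moment in a run one of base_ring, collar_large, collar_middle, collar_small, cap_ring may be knocked a few centimetres aside while the robot is not near it.
Once in a run the grip may slacken for a moment while it holds something.
It also fails if it takes over 210 s, if anything falls off the work surface, if the arm or the gripper's body presses on something with over 40 N, if the wrist force passes 120 N, or if a joint passes its speed limit or range.

ROBOT

A 7-joint arm with a two-finger parallel gripper is mounted at the origin on the work surface. World frame = base frame: x ahead of the robot, y to its left, z up, the work surface at z = 0. Lengths are in m, angles in rad, forces in N, time in s.
With the tool pointing down it reaches from about 0.4 to 0.875 m from the base axis. Payload 19.3 kg.
Tool frame: the origin (TCP) lies on the centre line of the jaws, within the pads' length; the fingertips stand manip.tips_ahead ahead of it and the grasp point (between the pads) lies 6 mm ahead of it (manip.tips_ahead is the distance from the TCP to the fingertips, in m); z points along the fingers, y is the line along which they close (so a half turn about z gives the same grasp; the last joint's range is limited). The gripper opens to 85 mm and grips with 20 to 120 N. Pads are 22 mm wide; open, the fingers measure 114 mm over their backs; the gripper's body (76 mm by 85 mm) begins 54 mm behind the grasp point. The pads swing forward as they close: fully open they stand 13 mm farther back than shut.
Start: joints at [1.084, 0.521, -0.036, 1.599, 0.021, 1.021, -0.113], TCP at [0.253, -0.571, 0.256] pointing down, gripper open.
Joint ranges: [-2.91, 2.91], [-0.3, 2.13], [-1.5, 1.42], [0.17, 2.43], [-1.26, 4.41], [0.16, 1.93], [-2.52, 2.52]. Speed limits (rad/s): [1.89, 1.89, 2.39, 2.39, 3.01, 3.01, 3.01].

INTERFACE

Orientations are given as a unit quaternion [x, y, z, w].
In Python, from bench import manip gives the robot as it stands. The module is installed in compiled form; this text tells all that it offers.
- The arm moves only by the tool send_rows, never from a script. Its argument "plan" is a list of rows, each an object of numbers: "wx", "wy", "wz": the turn, a rotation vector about the world's x, y, z as a fraction of full scale; "x", "y", "z": the shift along the world's x, y, z as a fraction of full scale; "fingers": the opening, from -1 (shut) to 1 (fully open). In form: [{"wx": .., "wy": .., "wz": .., "x": .., "y": .., "z": .., "fingers": ..}, ...]. A call has 1 to 20 rows; each row shifts and turns the commanded pose from where the row before left it; what a row does not reach is not made up. Full scale, the value 1, is 10 cm for a shift and 60 degrees for a turn. A row lasts 1/12 s, in which the tool goes at most 41.7 mm and 7.16 degrees, less where a joint would pass 70% of its speed; a pose out of reach is approached as far as the arm can. A call with a number of a shift or a turn outside -1 to 1 is refused whole. A call with a gripper value outside its range is refused whole. The fingers move at their own pace and stop on an object; the grip force is fixed at half the most. Time passes only in rows, so rows that do not move let the fingers close. It gives the time, the measured TCP pose, the force, the opening and the grip force at its end, in the units of the state.
- manip.get_state(): the state, without advancing time (a new reading comes with each control period).
- manip.read_camera(name): name is "side" or "top"; returns a dict with "image" (384x512x3 uint8, red, green, blue), "range_z" (384x512 float32, m along the optical axis (not along the pixel's ray), 0 where there is no reading), "intrinsics" (3x3 intrinsics, pixels), "k1" (the pictures are not rectified: a ray, as slopes to the right and down, at radius r is drawn at 1 + k1 r^2 times it, then the intrinsics apply), "world_from_camera" (4x4, takes a point from camera to world coordinates). Camera axes: x right, y down, z forward; pixel columns grow to the right and rows downward; lengths in m; the calibration is good to about 2 mm. A picture is of the moment at which its call begins.
- manip.job_done(): hands the job in; it is judged then, once.
The state is a dict: "time": time; "qpos": joint angles; "qvel": joint speeds; "joint_torque": joint torques, N m; "tcp_pos": TCP position; "tcp_rot": TCP orientation; "ft_force": force on the tool from outside, world axes, zero at the start; "wrist_torque": the same for the moment, N m; "finger_gap": finger opening in m; "grasp_force": force on a finger pad.
Only numpy, scipy, OpenCV 4.12 (cv2) and the standard library are available. Lean on these libraries where they do the work, as an engineer would, in place of code of your own. Each camera call takes 0.05 s, during which the arm holds its last target. There are 200 camera calls.

## Working session

There is one attempt and no reset: what is moved stays moved. The work goes in short steps, Python scripts to look and compute and a tool call to move; the robot and the scene stay as the last step left them, time stands still between calls to the robot, and variables do not carry over. Pictures are saved under pics/ and viewed, at most 14 in all, crops included, and the job is handed in when it is done.

Besides the shell and the picture viewer there is one more tool, called as name([rows], argument=value, ...), one row to a line, values as JSON. send_rows: Moves the arm, as the interface text tells. Shift numbers are shares of 10 cm and turn numbers shares of 60 degrees, none past 1 either way. Its arguments: {"type":"object","properties":{"plan":{"type":"array","items":{"type":"object","properties":{"wx":{"type":"number","minimum":-1,"maximum":1},"wy":{"type":"number","minimum":-1,"maximum":1},"wz":{"type":"number","minimum":-1,"maximum":1},"x":{"type":"number","minimum":-1,"maximum":1},"y":{"type":"number","minimum":-1,"maximum":1},"z":{"type":"number","minimum":-1,"maximum":1},"fingers":{"type":"number"}}}}},"required":["plan"]}

```bash
mkdir -p pics; cat > h.py <<'E'
import numpy as np, cv2
from bench import manip
def cap(n,f=None):
    c=manip.read_camera(n)
    if f: cv2.imwrite('pics/'+f,c['image'][:,:,::-1])
    return c
def cloud(c):
    K=c['intrinsics'];k1=c['k1'];h,w=c['range_z'].shape
    u,v=np.meshgrid(np.arange(w),np.arange(h))
    d=np.zeros(5);d[0]=k1
    p=cv2.undistortPoints(np.stack([u,v],-1).reshape(-1,1,2).astype(np.float64),K,d).reshape(h,w,2)
    z=c['range_z'].astype(float)
    P=np.dstack([p[...,0]*z,p[...,1]*z,z])
    T=c['world_from_camera']
    W=P@T[:3,:3].T+T[:3,3]; W[z==0]=np.nan
    return W
def ray(c,u,v,z):
    "world point at pixel on plane z"
    d=np.zeros(5);d[0]=c['k1']
    p=cv2.undistortPoints(np.array([[[u,v]]],float),c['intrinsics'],d)[0,0]
    T=c['world_from_camera'];r=T[:3,:3]@np.array([p[0],p[1],1]);o=T[:3,3]
    return o+r*(z-o[2])/r[2]
E
python3 - <<'E'
from h import *
s=manip.get_state();print(s,manip.tips_ahead)
for n in('top','side'):
    c=cap(n);print(n,c['intrinsics'].tolist(),c['k1'],c['world_from_camera'].round(3).tolist())
    cv2.imwrite(f'pics/{n}0.png',cv2.resize(c['image'][:,:,::-1],(800,600),interpolation=cv2.INTER_CUBIC))
E
```

```text
{'time': 0.0, 'qpos': array([ 1.08378321,  0.52203653, -0.03632644,  1.59996683,  0.0212113 ,
        1.02109129, -0.11279348]), 'qvel': array([ 0.00092429,  0.00103414,  0.00011965,  0.00059123, -0.0004197 ,
       -0.00074458,  0.00013221]), 'joint_torque': array([-4.22817930e-04, -9.27108192e+01,  1.97964147e+00, -3.69929051e+01,
        1.78388815e-02,  8.25864205e-03,  6.21110161e-06]), 'tcp_pos': array([ 0.25287967, -0.5712402 ,  0.25572644]), 'tcp_rot': array([ 9.78361598e-01,  2.06901598e-01, -1.58435082e-04, -5.35382831e-04]), 'ft_force': array([-0.5841327 ,  0.22347578, -1.1300811 ]), 'wrist_torque': array([ 0.02081994,  0.00129657, -0.01469881]), 'grasp_force': 0.0, 'finger_gap': 0.08571186031864236} 0.025
top [[392.922930108429, 0.0, 256.0231931471049], [0.0, 392.922930108429, 196.4966773866994], [0.0, 0.0, 1.0]] -0.07554534313666987 [[0.028, -0.99, 0.137, 0.397], [-1.0, -0.03, -0.007, -0.001], [0.011, -0.137, -0.99, 1.29], [0.0, 0.0, 0.0, 1.0]]
side [[381.7561448608453, 0.0, 264.7417740894971], [0.0, 381.7561448608453, 190.25878111129396], [0.0, 0.0, 1.0]] -0.0888579832550244 [[-0.995, -0.068, 0.075, 0.461], [-0.101, 0.752, -0.652, 0.725], [-0.012, -0.656, -0.755, 0.995], [0.0, 0.0, 0.0, 1.0]]
```

View pics/top0.png

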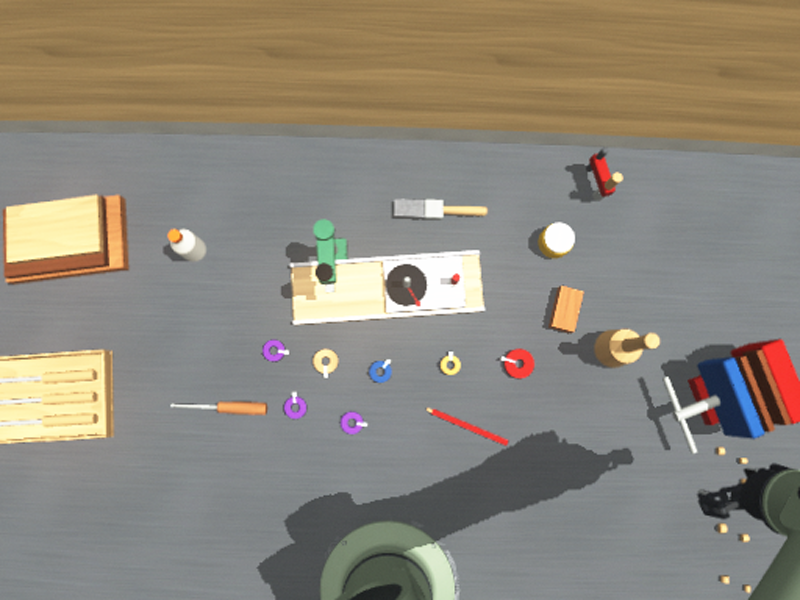

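View pics/side0.png

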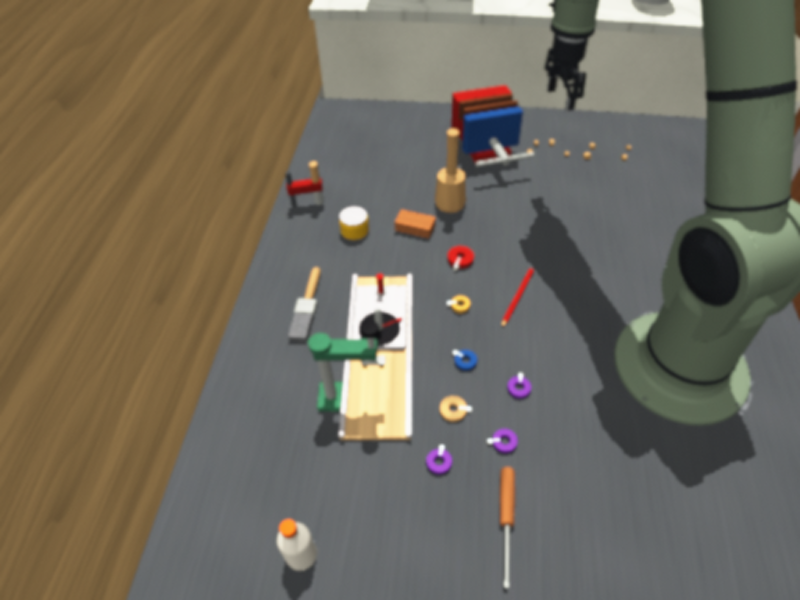

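```bash
cat >> h.py <<'E'
from scipy.optimize import minimize
SS=4
def rays(c,u0,v0,hw):
    o=(np.arange(SS)+.5)/SS-.5
    us=(np.arange(u0-hw,u0+hw+1)[:,None]+o).ravel(); vs=(np.arange(v0-hw,v0+hw+1)[:,None]+o).ravel()
    U,V=np.meshgrid(us,vs);d=np.zeros(5);d[0]=c['k1']
    p=cv2.undistortPoints(np.stack([U,V],-1).reshape(-1,1,2),c['intrinsics'],d).reshape(-1,2)
    T=c['world_from_camera'];return T[:3,3],(np.c_[p,np.ones(len(p))]@T[:3,:3].T)
def lab_ring(o,r,q,R,z0,th):
    L=np.zeros(len(r),int)
    for k,z in enumerate(np.linspace(z0,z0+th,6)):
        P=o+r*((z-o[2])/r[:,2])[:,None]; d=P[:,:2]-q[:2];C,S=np.cos(q[2]),np.sin(q[2])
        a=d[:,0]*C+d[:,1]*S;b=-d[:,0]*S+d[:,1]*C;rr=np.hypot(a,b)
        nib=(a>0)&(abs(b)<.004)&(a<R+.0085)&(rr>.0095)
        st=nib&(a>R-.001) if k<5 else nib
        if k==5: L[(rr<.0095)]=np.where(L[rr<.0095]>0,4,L[rr<.0095])
        L[(rr<R)&(rr>.0095)]=1 if k==5 else 3
        L[st]=2
    return L
def lab_plate(o,r,q,*_):
    P=o+r*((.03-o[2])/r[:,2])[:,None]; d=P[:,:2]-q[:2];C,S=np.cos(q[2]),np.sin(q[2])
    a=d[:,0]*C+d[:,1]*S;b=-d[:,0]*S+d[:,1]*C;rr=np.hypot(a,b)
    L=np.zeros(len(r),int);L[rr<.044]=1;L[(abs(b)<.0015)&(a>0)&(a<.05)]=2
    for z in np.linspace(.03,.094,16):
        P=o+r*((z-o[2])/r[:,2])[:,None];L[np.hypot(*(P[:,:2]-q[:2]).T)<.0075]=3
    L[rr>.054]=5
    return L
def fit(c,u0,v0,hw,lab,R=0,z0=0,th=0,zt=None,th0=None,quiet=False):
    o,r=rays(c,u0,v0,hw);n=2*hw+1
    I=c['image'][v0-hw:v0+hw+1,u0-hw:u0+hw+1].reshape(-1,3).astype(float)
    g=ray(c,u0,v0,zt if zt is not None else z0+th)
    def f(q):
        L=lab(o,r,q,R,z0,th)
        A=np.stack([(L==k).astype(float).reshape(n,SS,n,SS).mean((1,3)).ravel() for k in range(6)],1)
        w=1-A[:,5];A=A[:,:5]*w[:,None];B=I*w[:,None]
        X=np.linalg.solve(A.T@A+.3*np.eye(5),A.T@B+.3*110)
        return (np.abs(A@X-B)**1.5).sum()/w.sum()
    best=None
    ts=np.arange(0,2*np.pi,np.pi/8) if th0 is None else [th0]
    s=sorted([(f([g[0],g[1],t]),t) for t in ts])[:3]
    for _,t in s:
        m=minimize(f,[g[0],g[1],t],method='Nelder-Mead',options=dict(initial_simplex=np.array([[g[0],g[1],t],[g[0]+.004,g[1],t],[g[0],g[1]+.004,t],[g[0],g[1],t+.3]]),xatol=1e-5,fatol=1e-4))
        if best is None or m.fun<best.fun:best=m
    return best.x,best.fun
RINGS=dict(base=(.031,.016),middle=(.0255,.012),small=(.023,.012),cap=(.0205,.014))
E
python3 - <<'E'
from h import *
px={'top':dict(base=(518,363),middle=(325,361),small=(380,371),cap=(451,364),plate=(407,288)),
'side':dict(base=(460,257),middle=(453,408),small=(465,359),cap=(461,303),plate=(379,328))}
cs={n:cap(n) for n in px}
for n in px:
  c=cs[n];W=cloud(c)
  for k,(u,v) in px[n].items():
    u,v=round(u*.64),round(v*.64)
    if k=='plate': q,e=fit(c,u,v,19,lab_plate,zt=.03)
    else: q,e=fit(c,u,v,15,lab_ring,*[RINGS[k][0],0,RINGS[k][1]])
    print(n,k,q[:2].round(4),np.degrees(q[2]).round(1)%360,round(e,1))
c=cs['top'];W=cloud(c)
for nm,(u,v) in dict(handle=(456,278),knob=(323,272),base=(521,368)).items():
    u,v=round(u*.64),round(v*.64);P=W[v-4:v+5,u-4:u+5].reshape(-1,3);zm=np.nanmax(P[:,2]);print(nm,P[P[:,2]>zm-.008].mean(0).round(4),zm.round(4))
im=c['image'][205:280,150:350,::-1];cv2.imwrite('pics/crop1.png',cv2.resize(im,(800,300),interpolation=cv2.INTER_CUBIC))
E
```

```text
top base [ 0.4636 -0.2607] 73.4 74.8
top middle [0.4575 0.142 ] 181.6 41.5
top small [0.439  0.0278] 325.5 52.7
top cap [ 0.4568 -0.117 ] 357.1 53.7
top plate [ 0.6202 -0.0199] 350.0 319.9
side base [ 0.4634 -0.2625] 73.1 65.9
side middle [0.4574 0.1401] 185.3 65.8
side small [0.439  0.0266] 322.1 42.2
side cap [ 0.4568 -0.1191] 351.5 52.5
side plate [ 0.6197 -0.0207] 94.5 699.4
handle [ 0.6308 -0.1184  0.0768] 0.0816
knob [0.6036 0.1287 0.2234] 0.2286
base [ 0.449  -0.2646  0.0155] 0.0197
```

View pics/crop1.png

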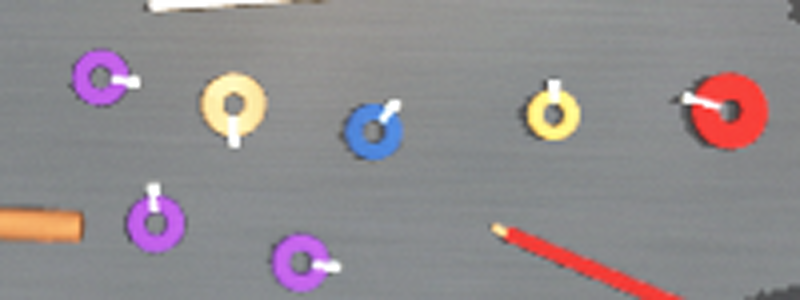

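```bash
python3 - <<'E'
from h import *
for n,(u,v),(hu,hv),(ku,kv) in (('top',(407,288),(456,279),(323,272)),('side',(379,328),(380,283),(356,350))):
    c=cap(n);u,v=round(u*.64),round(v*.64);W=cloud(c)
    for t in(205,215):
        q,e=fit(c,u,v,19,lab_plate,zt=.03,th0=np.radians(t));print(n,q[:2].round(4),np.degrees(q[2]),e)
    I=c['image'].astype(int);red=(I[...,0]-I[...,1:].max(-1)).clip(0)
    ys,xs=np.where(red>50);pts=np.array([ray(c,x,y,.03)for x,y in zip(xs,ys)]);w=red[ys,xs]
    d=pts[:,:2]-q[:2];r=np.hypot(*d.T);m=(r<.053)&(r>.012)
    s=(d[m]*w[m,None]).sum(0);print('red',m.sum(),np.degrees(np.arctan2(s[1],s[0]))%360)
    # handle: red pixels with depth z>.06
    m=(red>50)&(W[...,2]>.055)&(W[...,2]<.09)&(np.hypot(W[...,0]-.63,W[...,1]+.12)<.03);P=W[m];print('handle',m.sum(),P.mean(0).round(4),P.min(0),P.max(0))
    m=(I.max(-1)<70)&(W[...,2]>.21)&(W[...,2]<.235)&(np.hypot(W[...,0]-.6,W[...,1]-.14)<.06);P=W[m];print('knob',m.sum(),P.mean(0).round(4),P.min(0),P.max(0))
    cv2.imwrite(f'pics/{n}p.png',cv2.resize(c['image'][v-28:v+28,u-60:u+40,::-1],(800,448),interpolation=cv2.INTER_CUBIC))
E
```

```text
top [ 0.6201 -0.02  ] 213.8007700740486 288.96726470092835
top [ 0.6202 -0.0199] 214.46632713291777 284.3496262714851
red 30 214.36912557403946
handle 21 [ 0.6289 -0.119   0.0751] [ 0.62307215 -0.12433566  0.05578977] [ 0.63690291 -0.11169718  0.08152313]<stdin>:12: RuntimeWarning: Mean of empty slice.
  ret = um.true_divide(
Traceback (most recent call last):
ValueError: zero-size array to reduction operation minimum which has no identity
```

send_rows([
  {"z": 0.3, "fingers": 1},
  {"x": 0.175, "y": 0.258, "z": 0.2, "wz": 0.027, "fingers": 1},
  {"x": 0.175, "y": 0.258, "wz": 0.027, "fingers": 1},
  {"x": 0.175, "y": 0.258, "wz": 0.027, "fingers": 1},
  {"x": 0.175, "y": 0.258, "wz": 0.027, "fingers": 1},
  {"x": 0.175, "y": 0.258, "wz": 0.027, "fingers": 1},
  {"x": 0.175, "y": 0.258, "wz": 0.027, "fingers": 1},
  {"x": 0.175, "y": 0.258, "wz": 0.027, "fingers": 1},
  {"x": 0.175, "y": 0.258, "wz": 0.027, "fingers": 1},
  {"x": 0.175, "y": 0.258, "wz": 0.027, "fingers": 1},
  {"x": 0.175, "y": 0.258, "z": -0.3, "wz": 0.027, "fingers": 1},
  {"x": 0.175, "y": 0.258, "z": -0.3, "wz": 0.027, "fingers": 1},
  {"x": 0.175, "y": 0.258, "z": -0.3, "wz": 0.027, "fingers": 1},
  {"z": -0.3, "fingers": 1},
  {"z": -0.3, "fingers": 1},
  {"z": -0.3, "fingers": 1},
  {"fingers": 1},
])

```text
$.plan[0]: bad value
```

send_rows([
  {"x": 0, "y": 0, "z": 0.3, "wx": 0, "wy": 0, "wz": 0, "fingers": 1},
  {"x": 0.175, "y": 0.258, "z": 0.2, "wx": 0, "wy": 0, "wz": 0.027, "fingers": 1},
])

```text
time: 0.42
tcp_pos: [0.2668, -0.5488, 0.3068]
tcp_rot: [0.976, 0.217, -0.001, 0.0]
ft_force: [0.3, -1.5, 1.8]
finger_gap: 0.0854
grasp_force: 0.0
```

send_rows([
  {"x": 0.175, "y": 0.258, "z": 0, "wx": 0, "wy": 0, "wz": 0.027, "fingers": 1},
  {"x": 0.175, "y": 0.258, "z": 0, "wx": 0, "wy": 0, "wz": 0.027, "fingers": 1},
  {"x": 0.175, "y": 0.258, "z": 0, "wx": 0, "wy": 0, "wz": 0.027, "fingers": 1},
  {"x": 0.175, "y": 0.258, "z": 0, "wx": 0, "wy": 0, "wz": 0.027, "fingers": 1},
  {"x": 0.175, "y": 0.258, "z": 0, "wx": 0, "wy": 0, "wz": 0.027, "fingers": 1},
  {"x": 0.175, "y": 0.258, "z": 0, "wx": 0, "wy": 0, "wz": 0.027, "fingers": 1},
  {"x": 0.175, "y": 0.258, "z": 0, "wx": 0, "wy": 0, "wz": 0.027, "fingers": 1},
  {"x": 0.175, "y": 0.258, "z": 0, "wx": 0, "wy": 0, "wz": 0.027, "fingers": 1},
  {"x": 0.175, "y": 0.258, "z": -0.3, "wx": 0, "wy": 0, "wz": 0.027, "fingers": 1},
  {"x": 0.175, "y": 0.258, "z": -0.3, "wx": 0, "wy": 0, "wz": 0.027, "fingers": 1},
  {"x": 0.175, "y": 0.258, "z": -0.3, "wx": 0, "wy": 0, "wz": 0.027, "fingers": 1},
  {"x": 0, "y": 0, "z": -0.3, "wx": 0, "wy": 0, "wz": 0, "fingers": 1},
  {"x": 0, "y": 0, "z": -0.3, "wx": 0, "wy": 0, "wz": 0, "fingers": 1},
  {"x": 0, "y": 0, "z": -0.3, "wx": 0, "wy": 0, "wz": 0, "fingers": 1},
  {"x": 0, "y": 0, "z": 0, "wx": 0, "wy": 0, "wz": 0, "fingers": 1},
  {"x": 0, "y": 0, "z": 0, "wx": 0, "wy": 0, "wz": 0, "fingers": 1},
])

```text
time: 1.75
tcp_pos: [0.4606, -0.2644, 0.1292]
tcp_rot: [0.929, 0.369, -0.001, -0.001]
ft_force: [0.7, -0.0, 1.2]
finger_gap: 0.0856
grasp_force: 0.0
```

```bash
cat >> h.py <<'E'
def st():
    s=manip.get_state();x,y,_,_=s['tcp_rot'];j=np.degrees(2*np.arctan2(y,x))-90
    print('t%.1f'%s['time'],s['tcp_pos'].round(4),'jaw %.1f'%((j+90)%180-90),'F',s['ft_force'].round(1),'gap %.4f'%s['finger_gap'],'g %.1f'%s['grasp_force'],'q',s['qpos'].round(2))
E
python3 - <<'E'
from h import *
st()
c=cap('side');W=cloud(c)
m=(c['image'].max(-1)<70)&(np.hypot(W[...,0]-.4636,W[...,1]+.2615)<.07)&(W[...,2]>.02);P=W[m];print(P[:,2].min(),np.sort(P[:,2])[:10])
v,u=167,294;cv2.imwrite('pics/s1.png',cv2.resize(c['image'][v-60:v+40,u-60:u+60,::-1],(720,600),interpolation=cv2.INTER_CUBIC))
E
```

```text
t1.8 [ 0.4606 -0.2644  0.1292] jaw -46.7 F [ 0.7 -0.   1.2] gap 0.0856 g 0.0 q [ 0.56  0.56 -0.2   1.94  0.17  0.66 -0.56]
0.11612996546332965 [0.11612997 0.1199057  0.12149222 0.1250581  0.12507149 0.12513281
 0.12518747 0.12532856 0.12865672 0.12872008]
```

View pics/s1.png

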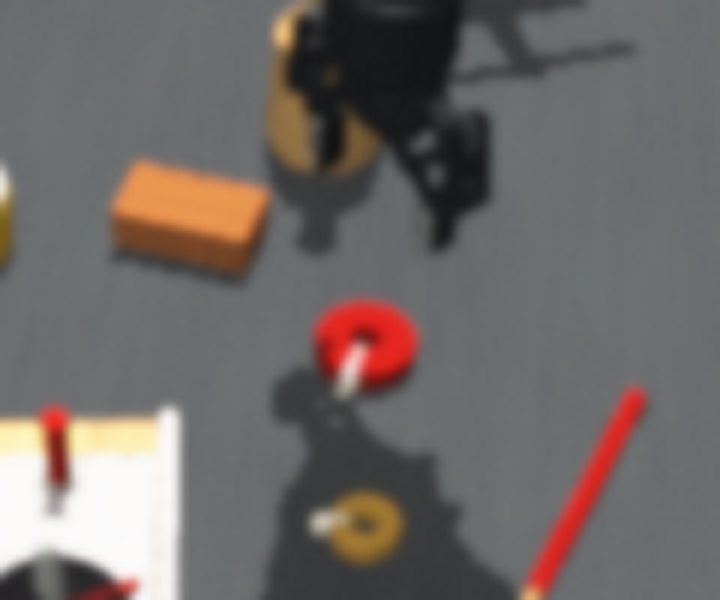

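send_rows([
  {"x": 0.03, "y": 0.03, "z": -0.25, "wx": 0, "wy": 0, "wz": 0, "fingers": 1},
  {"x": 0, "y": 0, "z": -0.25, "wx": 0, "wy": 0, "wz": 0, "fingers": 1},
  {"x": 0, "y": 0, "z": -0.25, "wx": 0, "wy": 0, "wz": 0, "fingers": 1},
  {"x": 0, "y": 0, "z": -0.2, "wx": 0, "wy": 0, "wz": 0, "fingers": 1},
  {"x": 0, "y": 0, "z": -0.1, "wx": 0, "wy": 0, "wz": 0, "fingers": 1},
  {"x": 0, "y": 0, "z": 0, "wx": 0, "wy": 0, "wz": 0, "fingers": 1},
  {"x": 0, "y": 0, "z": 0, "wx": 0, "wy": 0, "wz": 0, "fingers": 1},
  {"x": 0, "y": 0, "z": 0, "wx": 0, "wy": 0, "wz": 0, "fingers": 1},
])

```text
time: 2.47
tcp_pos: [0.465, -0.2623, 0.0264]
tcp_rot: [0.929, 0.369, 0.001, 0.001]
ft_force: [1.0, 0.6, 0.3]
finger_gap: 0.0852
grasp_force: 0.0
```

send_rows([
  {"x": -0.012, "y": 0.005, "z": -0.025, "wx": 0, "wy": 0, "wz": 0.119, "fingers": 1},
  {"x": 0, "y": 0, "z": 0, "wx": 0, "wy": 0, "wz": 0.119, "fingers": 1},
  {"x": 0, "y": 0, "z": 0, "wx": 0, "wy": 0, "wz": 0.119, "fingers": 1},
  {"x": 0, "y": 0, "z": 0, "wx": 0, "wy": 0, "wz": 0.119, "fingers": 1},
  {"x": 0, "y": 0, "z": 0, "wx": 0, "wy": 0, "wz": 0.119, "fingers": 1},
  {"x": 0, "y": 0, "z": 0, "wx": 0, "wy": 0, "wz": 0.119, "fingers": 1},
  {"x": 0, "y": 0, "z": 0, "wx": 0, "wy": 0, "wz": 0.119, "fingers": 1},
  {"x": 0, "y": 0, "z": 0, "wx": 0, "wy": 0, "wz": 0, "fingers": 1},
  {"x": 0, "y": 0, "z": 0, "wx": 0, "wy": 0, "wz": 0, "fingers": -1},
  {"x": 0, "y": 0, "z": 0, "wx": 0, "wy": 0, "wz": 0, "fingers": -1},
  {"x": 0, "y": 0, "z": 0, "wx": 0, "wy": 0, "wz": 0, "fingers": -1},
  {"x": 0, "y": 0, "z": 0, "wx": 0, "wy": 0, "wz": 0, "fingers": -1},
  {"x": 0, "y": 0, "z": 0, "wx": 0, "wy": 0, "wz": 0, "fingers": -1},
  {"x": 0, "y": 0, "z": 0, "wx": 0, "wy": 0, "wz": 0, "fingers": -1},
])

```text
time: 3.63
tcp_pos: [0.4632, -0.2616, 0.0231]
tcp_rot: [0.688, 0.726, -0.0, 0.001]
ft_force: [-3.8, 0.1, 16.8]
finger_gap: 0.0588
grasp_force: 61.5
```

```bash
python3 - <<'E'
from h import *
st()
E
```

```text
t3.6 [ 0.4632 -0.2616  0.0231] jaw 3.1 F [-3.8  0.1 16.8] gap 0.0588 g 61.5 q [ 0.66  0.76 -0.36  1.97  0.53  0.5  -0.02]
```

send_rows([
  {"x": 0, "y": 0, "z": 0, "wx": 0, "wy": 0, "wz": 0, "fingers": 1},
  {"x": 0, "y": 0, "z": 0.03, "wx": 0, "wy": 0, "wz": 0, "fingers": 1},
  {"x": 0, "y": 0, "z": 0.02, "wx": 0, "wy": 0, "wz": 0, "fingers": 1},
  {"x": 0, "y": 0, "z": 0, "wx": 0, "wy": 0, "wz": 0, "fingers": 1},
  {"x": 0, "y": 0, "z": 0, "wx": 0, "wy": 0, "wz": -0.119, "fingers": 1},
  {"x": 0, "y": 0, "z": 0, "wx": 0, "wy": 0, "wz": -0.119, "fingers": 1},
  {"x": 0, "y": 0, "z": 0, "wx": 0, "wy": 0, "wz": -0.119, "fingers": 1},
  {"x": 0, "y": 0, "z": 0, "wx": 0, "wy": 0, "wz": -0.119, "fingers": 1},
  {"x": 0, "y": 0, "z": 0, "wx": 0, "wy": 0, "wz": -0.119, "fingers": 1},
  {"x": 0, "y": 0, "z": 0, "wx": 0, "wy": 0, "wz": -0.119, "fingers": 1},
  {"x": 0, "y": 0, "z": 0, "wx": 0, "wy": 0, "wz": -0.119, "fingers": 1},
  {"x": 0, "y": 0, "z": 0, "wx": 0, "wy": 0, "wz": 0, "fingers": 1},
  {"x": 0, "y": 0, "z": 0, "wx": 0, "wy": 0, "wz": 0, "fingers": 1},
  {"x": 0, "y": 0, "z": 0, "wx": 0, "wy": 0, "wz": 0, "fingers": -1},
  {"x": 0, "y": 0, "z": 0, "wx": 0, "wy": 0, "wz": 0, "fingers": -1},
  {"x": 0, "y": 0, "z": 0, "wx": 0, "wy": 0, "wz": 0, "fingers": -1},
  {"x": 0, "y": 0, "z": 0, "wx": 0, "wy": 0, "wz": 0, "fingers": -1},
  {"x": 0, "y": 0, "z": 0, "wx": 0, "wy": 0, "wz": 0, "fingers": -1},
  {"x": 0, "y": 0, "z": 0, "wx": 0, "wy": 0, "wz": 0, "fingers": -1},
])

```text
time: 5.22
tcp_pos: [0.4629, -0.2614, 0.028]
tcp_rot: [0.929, 0.37, 0.0, 0.0]
ft_force: [-5.5, 2.9, 22.8]
finger_gap: 0.0595
grasp_force: 59.2
```

```bash
python3 - <<'E'
from h import *
st()
E
```

```text
t5.2 [ 0.4629 -0.2614  0.028 ] jaw -46.6 F [-5.5  2.9 22.8] gap 0.0595 g 59.2 q [ 0.51  0.73 -0.15  1.98  0.24  0.45 -0.63]
```

send_rows([
  {"x": 0, "y": 0, "z": 0.2, "wx": 0, "wy": 0, "wz": 0, "fingers": -1},
  {"x": 0, "y": 0, "z": 0.3, "wx": 0, "wy": 0, "wz": 0, "fingers": -1},
  {"x": 0, "y": 0, "z": 0.3, "wx": 0, "wy": 0, "wz": 0.1175, "fingers": -1},
  {"x": 0, "y": 0, "z": 0.3, "wx": 0, "wy": 0, "wz": 0.1175, "fingers": -1},
  {"x": 0, "y": 0, "z": 0.2, "wx": 0, "wy": 0, "wz": 0.1175, "fingers": -1},
  {"x": 0.157, "y": 0.2415, "z": 0, "wx": 0, "wy": 0, "wz": 0.1175, "fingers": -1},
  {"x": 0.157, "y": 0.2415, "z": 0, "wx": 0, "wy": 0, "wz": 0.1175, "fingers": -1},
  {"x": 0.157, "y": 0.2415, "z": 0, "wx": 0, "wy": 0, "wz": 0.1175, "fingers": -1},
  {"x": 0.157, "y": 0.2415, "z": 0, "wx": 0, "wy": 0, "wz": 0.1175, "fingers": -1},
  {"x": 0.157, "y": 0.2415, "z": 0, "wx": 0, "wy": 0, "wz": 0.1175, "fingers": -1},
  {"x": 0.157, "y": 0.2415, "z": 0, "wx": 0, "wy": 0, "wz": 0.1175, "fingers": -1},
  {"x": 0.157, "y": 0.2415, "z": 0, "wx": 0, "wy": 0, "wz": 0.1175, "fingers": -1},
  {"x": 0.157, "y": 0.2415, "z": 0, "wx": 0, "wy": 0, "wz": 0.1175, "fingers": -1},
  {"x": 0.157, "y": 0.2415, "z": 0, "wx": 0, "wy": 0, "wz": 0.1175, "fingers": -1},
  {"x": 0.157, "y": 0.2415, "z": 0, "wx": 0, "wy": 0, "wz": 0.1175, "fingers": -1},
  {"x": 0, "y": 0, "z": 0, "wx": 0, "wy": 0, "wz": 0.1175, "fingers": -1},
  {"x": 0, "y": 0, "z": 0, "wx": 0, "wy": 0, "wz": 0.1175, "fingers": -1},
  {"x": 0, "y": 0, "z": 0, "wx": 0, "wy": 0, "wz": 0.1175, "fingers": -1},
  {"x": 0, "y": 0, "z": 0, "wx": 0, "wy": 0, "wz": 0.1175, "fingers": -1},
  {"x": 0, "y": 0, "z": 0, "wx": 0, "wy": 0, "wz": 0.1175, "fingers": -1},
])

```text
time: 6.88
tcp_pos: [0.6198, -0.0202, 0.1571]
tcp_rot: [0.082, 0.997, -0.0, 0.0]
ft_force: [-0.4, -0.1, -0.7]
finger_gap: 0.0589
grasp_force: 64.5
```

send_rows([
  {"x": 0, "y": 0, "z": 0, "wx": 0, "wy": 0, "wz": 0.1175, "fingers": -1},
  {"x": 0, "y": 0, "z": 0, "wx": 0, "wy": 0, "wz": 0.1175, "fingers": -1},
  {"x": 0, "y": 0, "z": 0, "wx": 0, "wy": 0, "wz": 0, "fingers": -1},
  {"x": 0, "y": 0, "z": 0, "wx": 0, "wy": 0, "wz": 0, "fingers": -1},
  {"x": 0, "y": 0, "z": 0, "wx": 0, "wy": 0, "wz": 0, "fingers": -1},
])

```text
time: 7.3
tcp_pos: [0.6199, -0.02, 0.1571]
tcp_rot: [-0.036, 0.999, -0.0, 0.0]
ft_force: [0.7, -0.2, 0.3]
finger_gap: 0.0592
grasp_force: 64.5
```

```bash
python3 - <<'E'
from h import *
st()
ims=[]
for n,(u,v) in (('top',(258,178)),('side',(243,200))):
    c=cap(n);ims.append(cv2.resize(c['image'][v-32:v+33,u-32:u+33,::-1],(400,400),interpolation=cv2.INTER_CUBIC))
cv2.imwrite('pics/b1.png',np.hstack(ims))
E
```

```text
t7.3 [ 0.6199 -0.02    0.1571] jaw -85.9 F [ 0.7 -0.2  0.3] gap 0.0592 g 64.5 q [ 0.47  0.76 -0.83  1.67  0.65  1.01  1.06]
```

View pics/b1.png

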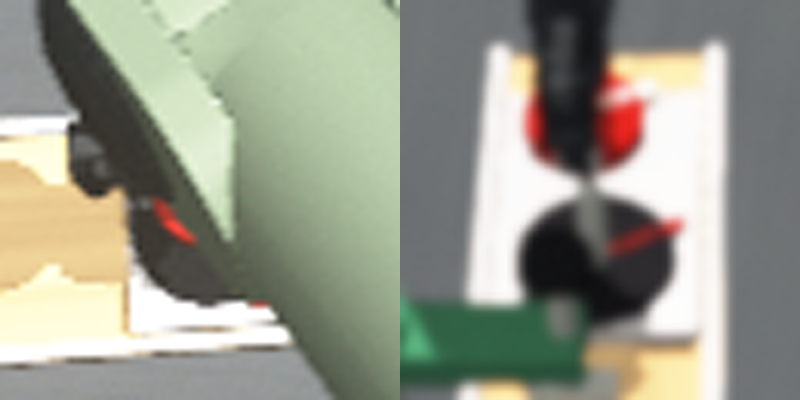

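send_rows([
  {"x": 0, "y": 0, "z": -0.2, "wx": 0, "wy": 0, "wz": 0, "fingers": -1},
  {"x": 0, "y": 0, "z": -0.12, "wx": 0, "wy": 0, "wz": 0, "fingers": -1},
  {"x": 0, "y": 0, "z": -0.05, "wx": 0, "wy": 0, "wz": 0, "fingers": -1},
  {"x": 0, "y": 0, "z": -0.05, "wx": 0, "wy": 0, "wz": 0, "fingers": -1},
  {"x": 0, "y": 0, "z": -0.05, "wx": 0, "wy": 0, "wz": 0, "fingers": -1},
  {"x": 0, "y": 0, "z": 0, "wx": 0, "wy": 0, "wz": 0, "fingers": -1},
])

```text
time: 7.9
tcp_pos: [0.6196, -0.0197, 0.1095]
tcp_rot: [-0.038, 0.999, 0.0, -0.0]
ft_force: [-0.7, -0.7, -1.2]
finger_gap: 0.0592
grasp_force: 64.5
```

send_rows([
  {"x": 0, "y": 0, "z": -0.1, "wx": 0, "wy": 0, "wz": 0, "fingers": -1},
  {"x": 0, "y": 0, "z": -0.1, "wx": 0, "wy": 0, "wz": 0, "fingers": -1},
  {"x": 0, "y": 0, "z": -0.1, "wx": 0, "wy": 0, "wz": 0, "fingers": -1},
  {"x": 0, "y": 0, "z": -0.1, "wx": 0, "wy": 0, "wz": 0, "fingers": -1},
  {"x": 0, "y": 0, "z": -0.05, "wx": 0, "wy": 0, "wz": 0, "fingers": -1},
  {"x": 0, "y": 0, "z": 0, "wx": 0, "wy": 0, "wz": 0, "fingers": -1},
  {"x": 0, "y": 0, "z": 0, "wx": 0, "wy": 0, "wz": 0, "fingers": -1},
])

```text
time: 8.48
tcp_pos: [0.6198, -0.0196, 0.0649]
tcp_rot: [-0.038, 0.999, 0.0, -0.0]
ft_force: [0.6, -0.1, -0.0]
finger_gap: 0.059
grasp_force: 64.5
```

send_rows([
  {"x": 0, "y": 0, "z": -0.03, "wx": 0, "wy": 0, "wz": 0, "fingers": -1},
  {"x": 0, "y": 0, "z": -0.02, "wx": 0, "wy": 0, "wz": 0, "fingers": -1},
  {"x": 0, "y": 0, "z": -0.02, "wx": 0, "wy": 0, "wz": 0, "fingers": -1},
  {"x": 0, "y": 0, "z": 0, "wx": 0, "wy": 0, "wz": 0, "fingers": -1},
  {"x": 0, "y": 0, "z": 0, "wx": 0, "wy": 0, "wz": 0, "fingers": -1},
])

```text
time: 8.9
tcp_pos: [0.62, -0.0198, 0.0583]
tcp_rot: [-0.038, 0.999, -0.0, 0.0]
ft_force: [-0.2, -0.3, 1.2]
finger_gap: 0.0592
grasp_force: 64.6
```

send_rows([
  {"x": 0, "y": 0, "z": 0, "wx": 0, "wy": 0, "wz": 0, "fingers": 1},
  {"x": 0, "y": 0, "z": 0, "wx": 0, "wy": 0, "wz": 0, "fingers": 1},
  {"x": 0, "y": 0, "z": 0, "wx": 0, "wy": 0, "wz": 0, "fingers": 1},
  {"x": 0, "y": 0, "z": 0, "wx": 0, "wy": 0, "wz": 0, "fingers": 1},
  {"x": 0, "y": 0, "z": 0.15, "wx": 0, "wy": 0, "wz": 0, "fingers": 1},
  {"x": 0, "y": 0, "z": 0.3, "wx": 0, "wy": 0, "wz": 0, "fingers": 1},
  {"x": 0, "y": 0, "z": 0.3, "wx": 0, "wy": 0, "wz": 0, "fingers": 1},
  {"x": 0, "y": 0, "z": 0.35, "wx": 0, "wy": 0, "wz": -0.119, "fingers": 1},
  {"x": -0.3, "y": 0, "z": 0.2, "wx": 0, "wy": 0, "wz": -0.119, "fingers": 1},
  {"x": -0.3, "y": 0, "z": 0, "wx": 0, "wy": 0, "wz": -0.119, "fingers": 1},
  {"x": -0.3, "y": 0, "z": 0, "wx": 0, "wy": 0, "wz": -0.119, "fingers": 1},
  {"x": -0.3, "y": 0.2, "z": 0, "wx": 0, "wy": 0, "wz": -0.119, "fingers": 1},
  {"x": -0.3, "y": 0.25, "z": 0, "wx": 0, "wy": 0, "wz": -0.119, "fingers": 1},
  {"x": -0.12, "y": 0.35, "z": 0, "wx": 0, "wy": 0, "wz": -0.119, "fingers": 1},
  {"x": 0, "y": 0.35, "z": 0, "wx": 0, "wy": 0, "wz": -0.119, "fingers": 1},
  {"x": 0, "y": 0.35, "z": 0, "wx": 0, "wy": 0, "wz": -0.119, "fingers": 1},
  {"x": 0, "y": 0.11, "z": 0, "wx": 0, "wy": 0, "wz": -0.119, "fingers": 1},
  {"x": 0, "y": 0, "z": 0, "wx": 0, "wy": 0, "wz": -0.119, "fingers": 1},
  {"x": 0, "y": 0, "z": 0, "wx": 0, "wy": 0, "wz": -0.119, "fingers": 1},
  {"x": 0, "y": 0, "z": 0, "wx": 0, "wy": 0, "wz": -0.119, "fingers": 1},
])

```text
time: 10.57
tcp_pos: [0.4586, 0.1376, 0.1891]
tcp_rot: [0.694, 0.72, 0.0, 0.0]
ft_force: [0.2, 0.3, -0.2]
finger_gap: 0.0856
grasp_force: 0.0
```

```bash
cat >> h.py <<'E'
def onpost(name,z0,c,n,uv=None,th0=np.radians(214)):
    R,th=RINGS[name]
    T=c['world_from_camera'];P=T[:3,:3].T@(np.array([.62,-.02,z0+th])-T[:3,3]);p=P[:2]/P[2];p=p*(1+c['k1']*(p@p))
    u,v=(c['intrinsics'][:2,:2]@p+c['intrinsics'][:2,2]).round().astype(int)
    return fit(c,u,v,13,lab_ring,R,z0,th,th0=th0),(u,v)
E
python3 - <<'E'
from h import *
st()
ims=[]
for n in('top','side'):
    c=cap(n);(q,e),(u,v)=onpost('base',.03,c,n);print(n,q[:2].round(4),np.degrees(q[2]).round(1),e,u,v)
    for k,(a,b) in dict(middle=(.4575,.141),small=(.439,.027),cap=(.4568,-.118)).items():
        T=c['world_from_camera'];P=T[:3,:3].T@(np.array([a,b,.012])-T[:3,3]);p=(c['intrinsics']@(P/P[2]))[:2].round().astype(int)
        q,e=fit(c,*p,15,lab_ring,RINGS[k][0],0,RINGS[k][1]);print(' ',k,q[:2].round(4),np.degrees(q[2]).round(1)%360,round(e,1))
    ims.append(cv2.resize(c['image'][v-32:v+33,u-32:u+33,::-1],(400,400),interpolation=cv2.INTER_CUBIC))
cv2.imwrite('pics/b2.png',np.hstack(ims))
E
```

```text
t10.6 [0.4586 0.1376 0.1891] jaw 2.1 F [ 0.2  0.3 -0.2] gap 0.0856 g 0.0 q [ 0.02  0.43 -0.55  2.02  0.32  0.77 -0.69]
top [ 0.62   -0.0196] 216.5 1254.8798105848355 260 181
  middle [0.4527 0.1629] 350.8 94.1
  small [0.439  0.0275] 326.7 91.2
  cap [ 0.4564 -0.1169] 358.8 53.4
side [ 0.6234 -0.0066] 186.2 1130.9656203839425 242 207
  middle [0.4574 0.1401] 185.4 65.9
  small [0.4391 0.0264] 322.3 260.7
  cap [ 0.4323 -0.084 ] 352.1 293.1
```

View pics/b2.png

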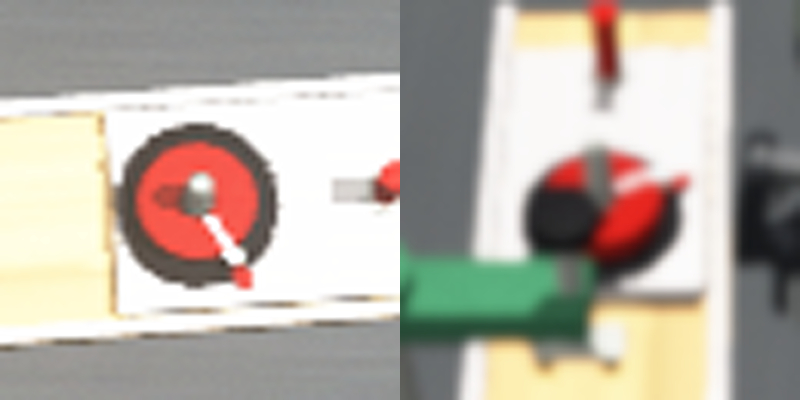

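send_rows([
  {"x": -0.01, "y": 0.035, "z": -0.1, "wx": 0, "wy": 0, "wz": -0.119, "fingers": 1},
  {"x": 0, "y": 0, "z": -0.1, "wx": 0, "wy": 0, "wz": -0.119, "fingers": 1},
  {"x": 0, "y": 0, "z": -0.1, "wx": 0, "wy": 0, "wz": -0.119, "fingers": 1},
  {"x": 0, "y": 0, "z": -0.1, "wx": 0, "wy": 0, "wz": -0.119, "fingers": 1},
  {"x": 0, "y": 0, "z": -0.1, "wx": 0, "wy": 0, "wz": -0.119, "fingers": 1},
  {"x": 0, "y": 0, "z": -0.1, "wx": 0, "wy": 0, "wz": -0.119, "fingers": 1},
  {"x": 0, "y": 0, "z": -0.1, "wx": 0, "wy": 0, "wz": -0.119, "fingers": 1},
  {"x": 0, "y": 0, "z": -0.1, "wx": 0, "wy": 0, "wz": -0.119, "fingers": 1},
  {"x": 0, "y": 0, "z": -0.1, "wx": 0, "wy": 0, "wz": -0.119, "fingers": 1},
  {"x": 0, "y": 0, "z": -0.1, "wx": 0, "wy": 0, "wz": -0.119, "fingers": 1},
  {"x": 0, "y": 0, "z": -0.2, "wx": 0, "wy": 0, "wz": 0, "fingers": 1},
  {"x": 0, "y": 0, "z": -0.2, "wx": 0, "wy": 0, "wz": 0, "fingers": 1},
  {"x": 0, "y": 0, "z": -0.1, "wx": 0, "wy": 0, "wz": 0, "fingers": 1},
  {"x": 0, "y": 0, "z": 0, "wx": 0, "wy": 0, "wz": 0, "fingers": 1},
  {"x": 0, "y": 0, "z": 0, "wx": 0, "wy": 0, "wz": 0, "fingers": 1},
])

```text
time: 11.92
tcp_pos: [0.4576, 0.1405, 0.0384]
tcp_rot: [0.983, 0.183, -0.0, -0.0]
ft_force: [0.3, -0.4, 0.5]
finger_gap: 0.0849
grasp_force: 0.0
```

```bash
python3 - <<'E'
from h import *
st()
E
```

```text
t11.9 [0.4576 0.1405 0.0384] jaw -68.9 F [ 0.3 -0.4  0.5] gap 0.0849 g 0.0 q [-0.33  0.67 -0.12  2.11  0.21  0.37 -1.82]
```

send_rows([
  {"x": 0, "y": 0.005, "z": -0.06, "wx": 0, "wy": 0, "wz": 0, "fingers": 1},
  {"x": 0, "y": 0, "z": -0.05, "wx": 0, "wy": 0, "wz": 0, "fingers": 1},
  {"x": 0, "y": 0, "z": 0, "wx": 0, "wy": 0, "wz": 0, "fingers": 1},
  {"x": 0, "y": 0, "z": 0, "wx": 0, "wy": 0, "wz": 0, "fingers": -1},
  {"x": 0, "y": 0, "z": 0, "wx": 0, "wy": 0, "wz": 0, "fingers": -1},
  {"x": 0, "y": 0, "z": 0, "wx": 0, "wy": 0, "wz": 0, "fingers": -1},
  {"x": 0, "y": 0, "z": 0, "wx": 0, "wy": 0, "wz": 0, "fingers": -1},
  {"x": 0, "y": 0, "z": 0, "wx": 0, "wy": 0, "wz": 0, "fingers": -1},
  {"x": 0, "y": 0, "z": 0, "wx": 0, "wy": 0, "wz": 0, "fingers": -1},
  {"x": 0, "y": 0, "z": 0, "wx": 0, "wy": 0, "wz": 0, "fingers": -1},
  {"x": 0, "y": 0, "z": 0, "wx": 0, "wy": 0, "wz": 0, "fingers": -1},
])

```text
time: 12.83
tcp_pos: [0.4579, 0.1409, 0.0278]
tcp_rot: [0.983, 0.182, 0.0, 0.0]
ft_force: [-2.6, -0.6, 15.4]
finger_gap: 0.0476
grasp_force: 59.2
```

```bash
python3 - <<'E'
from h import *
st()
E
```

```text
t12.8 [0.4579 0.1409 0.0278] jaw -69.0 F [-2.6 -0.6 15.4] gap 0.0476 g 59.2 q [-0.34  0.69 -0.11  2.11  0.21  0.35 -1.83]
```

send_rows([
  {"x": 0, "y": 0, "z": 0.2, "wx": 0, "wy": 0, "wz": 0, "fingers": -1},
  {"x": 0, "y": 0, "z": 0.3, "wx": 0, "wy": 0, "wz": 0, "fingers": -1},
  {"x": 0, "y": 0, "z": 0.3, "wx": 0, "wy": 0, "wz": 0, "fingers": -1},
  {"x": 0, "y": -0.2, "z": 0.3, "wx": 0, "wy": 0, "wz": 0, "fingers": -1},
  {"x": 0, "y": -0.3, "z": 0.1, "wx": 0, "wy": 0, "wz": 0, "fingers": -1},
  {"x": 0, "y": -0.3, "z": 0, "wx": 0, "wy": 0, "wz": 0, "fingers": -1},
  {"x": 0.1, "y": -0.3, "z": 0, "wx": 0, "wy": 0, "wz": 0.103, "fingers": -1},
  {"x": 0.2, "y": -0.25, "z": 0, "wx": 0, "wy": 0, "wz": 0.103, "fingers": -1},
  {"x": 0.3, "y": -0.26, "z": 0, "wx": 0, "wy": 0, "wz": 0.103, "fingers": -1},
  {"x": 0.3, "y": 0, "z": 0, "wx": 0, "wy": 0, "wz": 0.103, "fingers": -1},
  {"x": 0.3, "y": 0, "z": 0, "wx": 0, "wy": 0, "wz": 0.103, "fingers": -1},
  {"x": 0.3, "y": 0, "z": 0, "wx": 0, "wy": 0, "wz": 0, "fingers": -1},
  {"x": 0.12, "y": 0, "z": 0, "wx": 0, "wy": 0, "wz": 0, "fingers": -1},
  {"x": 0, "y": 0, "z": 0, "wx": 0, "wy": 0, "wz": 0, "fingers": -1},
  {"x": 0, "y": 0, "z": 0, "wx": 0, "wy": 0, "wz": 0, "fingers": -1},
  {"x": 0, "y": 0, "z": 0, "wx": 0, "wy": 0, "wz": 0, "fingers": -1},
])

```text
time: 14.17
tcp_pos: [0.619, -0.0202, 0.147]
tcp_rot: [0.899, 0.438, -0.0, -0.0]
ft_force: [-0.5, 0.8, -0.5]
finger_gap: 0.0474
grasp_force: 63.0
```

```bash
python3 - <<'E'
from h import *
st()
c=cap('side');W=cloud(c);I=c['image'].astype(int)
m=(I[...,0]-I[...,2]>50)&(W[...,2]>.12)&(W[...,2]<.19)&(np.hypot(W[...,0]-.62,W[...,1]+.02)<.05)
print(m.sum(),W[m].mean(0),W[m].min(0),W[m].max(0))
c2=cap('top')
ims=[cv2.resize(x['image'][v-32:v+33,u-32:u+33,::-1],(400,400),interpolation=cv2.INTER_CUBIC) for x,u,v in((c2,260,181),(c,242,190))]
cv2.imwrite('pics/m1.png',np.hstack(ims))
E
```

```text
t14.2 [ 0.619  -0.0202  0.147 ] jaw -38.1 F [-0.5  0.8 -0.5] gap 0.0474 g 63.0 q [ 0.15  0.66 -0.31  1.69  0.25  0.83 -0.94]
116 [ 0.62552979 -0.01671315  0.13460699] [ 0.60492276 -0.04574864  0.12304203] [0.65306374 0.00624196 0.18799486]
```

View pics/m1.png

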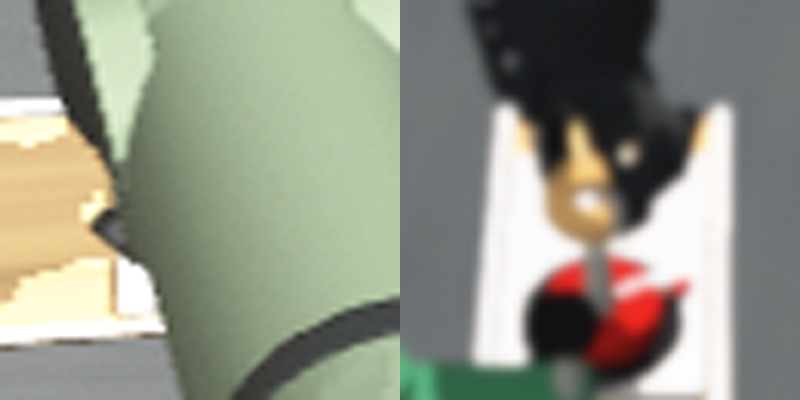

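send_rows([
  {"x": 0.01, "y": 0, "z": -0.2, "wx": 0, "wy": 0, "wz": 0, "fingers": -1},
  {"x": 0, "y": 0, "z": -0.06, "wx": 0, "wy": 0, "wz": 0, "fingers": -1},
  {"x": 0, "y": 0, "z": -0.05, "wx": 0, "wy": 0, "wz": 0, "fingers": -1},
  {"x": 0, "y": 0, "z": -0.05, "wx": 0, "wy": 0, "wz": 0, "fingers": -1},
  {"x": 0, "y": 0, "z": -0.05, "wx": 0, "wy": 0, "wz": 0, "fingers": -1},
  {"x": 0, "y": 0, "z": 0, "wx": 0, "wy": 0, "wz": 0, "fingers": -1},
])

```text
time: 14.77
tcp_pos: [0.6204, -0.0201, 0.1055]
tcp_rot: [0.899, 0.438, -0.0, -0.0]
ft_force: [-0.6, 0.6, -0.5]
finger_gap: 0.0474
grasp_force: 63.0
```

send_rows([
  {"x": 0, "y": 0, "z": -0.1, "wx": 0, "wy": 0, "wz": 0, "fingers": -1},
  {"x": 0, "y": 0, "z": -0.1, "wx": 0, "wy": 0, "wz": 0, "fingers": -1},
  {"x": 0, "y": 0, "z": -0.05, "wx": 0, "wy": 0, "wz": 0, "fingers": -1},
  {"x": 0, "y": 0, "z": -0.03, "wx": 0, "wy": 0, "wz": 0, "fingers": -1},
  {"x": 0, "y": 0, "z": -0.03, "wx": 0, "wy": 0, "wz": 0, "fingers": -1},
  {"x": 0, "y": 0, "z": 0, "wx": 0, "wy": 0, "wz": 0, "fingers": -1},
  {"x": 0, "y": 0, "z": 0, "wx": 0, "wy": 0, "wz": 0, "fingers": -1},
])

```text
time: 15.35
tcp_pos: [0.6208, -0.0201, 0.0751]
tcp_rot: [0.899, 0.438, 0.0, -0.0]
ft_force: [0.6, 0.6, 0.0]
finger_gap: 0.0476
grasp_force: 63.0
```

send_rows([
  {"x": 0, "y": 0, "z": -0.015, "wx": 0, "wy": 0, "wz": 0, "fingers": -1},
  {"x": 0, "y": 0, "z": 0, "wx": 0, "wy": 0, "wz": 0, "fingers": -1},
  {"x": 0, "y": 0, "z": 0, "wx": 0, "wy": 0, "wz": 0, "fingers": 1},
  {"x": 0, "y": 0, "z": 0, "wx": 0, "wy": 0, "wz": 0, "fingers": 1},
  {"x": 0, "y": 0, "z": 0, "wx": 0, "wy": 0, "wz": 0, "fingers": 1},
  {"x": 0, "y": 0, "z": 0, "wx": 0, "wy": 0, "wz": 0, "fingers": 1},
  {"x": 0, "y": 0, "z": 0.15, "wx": 0, "wy": 0, "wz": 0, "fingers": 1},
  {"x": 0, "y": 0, "z": 0.3, "wx": 0, "wy": 0, "wz": 0, "fingers": 1},
  {"x": 0, "y": 0, "z": 0.35, "wx": 0, "wy": 0, "wz": 0.118, "fingers": 1},
  {"x": 0, "y": 0, "z": 0.35, "wx": 0, "wy": 0, "wz": 0.118, "fingers": 1},
  {"x": -0.3, "y": 0.08, "z": 0, "wx": 0, "wy": 0, "wz": 0.118, "fingers": 1},
  {"x": -0.3, "y": 0.08, "z": 0, "wx": 0, "wy": 0, "wz": 0.118, "fingers": 1},
  {"x": -0.3, "y": 0.08, "z": 0, "wx": 0, "wy": 0, "wz": 0.118, "fingers": 1},
  {"x": -0.3, "y": 0.08, "z": 0, "wx": 0, "wy": 0, "wz": 0.118, "fingers": 1},
  {"x": -0.3, "y": 0.08, "z": 0, "wx": 0, "wy": 0, "wz": 0.118, "fingers": 1},
  {"x": -0.3, "y": 0.07, "z": 0, "wx": 0, "wy": 0, "wz": 0.118, "fingers": 1},
  {"x": 0, "y": 0, "z": 0, "wx": 0, "wy": 0, "wz": 0.118, "fingers": 1},
  {"x": 0, "y": 0, "z": 0, "wx": 0, "wy": 0, "wz": 0.118, "fingers": 1},
  {"x": 0, "y": 0, "z": 0, "wx": 0, "wy": 0, "wz": 0.118, "fingers": 1},
  {"x": 0, "y": 0, "z": 0, "wx": 0, "wy": 0, "wz": 0.118, "fingers": 1},
])

```text
time: 17.02
tcp_pos: [0.4408, 0.0268, 0.1889]
tcp_rot: [0.365, 0.931, -0.0, 0.0]
ft_force: [-0.1, -0.3, 0.7]
finger_gap: 0.0855
grasp_force: 0.0
```

```bash
cat >> h.py <<'E'
def check(name,z0,f,extra={}):
    st();ims=[]
    for n in('top','side'):
        c=cap(n);(q,e),(u,v)=onpost(name,z0,c,n);print(n,q[:2].round(4),np.degrees(q[2]).round(1),round(e))
        W=cloud(c);m=(np.hypot(W[...,0]-.62,W[...,1]+.02)<RINGS[name][0]-.003)&(np.hypot(W[...,0]-.62,W[...,1]+.02)>.012)&(W[...,2]<.1);print('  top z',np.nanmedian(W[m][:,2]).round(4),'want',z0+RINGS[name][1])
        for k,(a,b) in extra.items():
            T=c['world_from_camera'];P=T[:3,:3].T@(np.array([a,b,.012])-T[:3,3]);p=(c['intrinsics']@(P/P[2]))[:2].round().astype(int)
            r,e=fit(c,*p,15,lab_ring,RINGS[k][0],0,RINGS[k][1]);print(' ',k,r[:2].round(4),np.degrees(r[2]).round(1)%360,round(e,1))
        ims.append(cv2.resize(c['image'][v-32:v+33,u-32:u+33,::-1],(400,400),interpolation=cv2.INTER_CUBIC))
    cv2.imwrite('pics/'+f,np.hstack(ims))
E
python3 -c "
from h import *
check('middle',.046,'m2.png',dict(small=(.439,.027),cap=(.4568,-.118)))"
```

```text
t17.0 [0.4408 0.0268 0.1889] jaw 47.2 F [-0.1 -0.3  0.7] gap 0.0855 g 0.0 q [ 0.41  0.42 -0.76  2.1   0.42  0.77  0.21]
top [ 0.6203 -0.0197] 215.5 1453
  top z 0.0573 want 0.057999999999999996
  small [0.4072 0.0465] 139.9 102.4
  cap [ 0.4569 -0.117 ] 359.4 115.1
side [0.6281 0.0061] 160.1 1315
  top z 0.0575 want 0.057999999999999996
  small [0.4388 0.0266] 322.2 51.6
  cap [ 0.454  -0.1195] 21.6 555.0
```

View pics/m2.png

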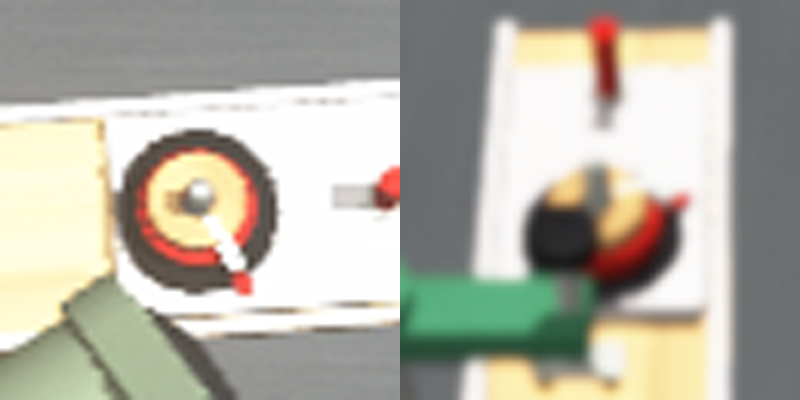

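send_rows([
  {"x": -0.018, "y": 0.002, "z": -0.3, "wx": 0, "wy": 0, "wz": 0, "fingers": 1},
  {"x": 0, "y": 0, "z": -0.3, "wx": 0, "wy": 0, "wz": 0, "fingers": 1},
  {"x": 0, "y": 0, "z": -0.3, "wx": 0, "wy": 0, "wz": 0, "fingers": 1},
  {"x": 0, "y": 0, "z": -0.3, "wx": 0, "wy": 0, "wz": 0, "fingers": 1},
  {"x": 0, "y": 0, "z": -0.2, "wx": 0, "wy": 0, "wz": 0, "fingers": 1},
  {"x": 0, "y": 0, "z": -0.12, "wx": 0, "wy": 0, "wz": 0, "fingers": 1},
  {"x": 0, "y": 0, "z": 0, "wx": 0, "wy": 0, "wz": 0, "fingers": 1},
  {"x": 0, "y": 0, "z": 0, "wx": 0, "wy": 0, "wz": 0, "fingers": 1},
  {"x": 0, "y": 0, "z": 0, "wx": 0, "wy": 0, "wz": 0, "fingers": 1},
])

```text
time: 17.87
tcp_pos: [0.4394, 0.0272, 0.0374]
tcp_rot: [0.369, 0.93, 0.0, 0.0]
ft_force: [0.6, -0.3, -1.0]
finger_gap: 0.0853
grasp_force: 0.0
```

```bash
python3 - <<'E'
from h import *
st()
E
```

```text
t17.9 [0.4394 0.0272 0.0374] jaw 46.8 F [ 0.6 -0.3 -1. ] gap 0.0853 g 0.0 q [ 0.18  0.68 -0.49  2.19  0.77  0.44 -0.11]
```

send_rows([
  {"x": 0, "y": 0, "z": -0.05, "wx": 0, "wy": 0, "wz": 0, "fingers": 1},
  {"x": 0, "y": 0, "z": -0.05, "wx": 0, "wy": 0, "wz": 0, "fingers": 1},
  {"x": 0, "y": 0, "z": 0, "wx": 0, "wy": 0, "wz": 0, "fingers": 1},
  {"x": 0, "y": 0, "z": 0, "wx": 0, "wy": 0, "wz": 0, "fingers": -1},
  {"x": 0, "y": 0, "z": 0, "wx": 0, "wy": 0, "wz": 0, "fingers": -1},
  {"x": 0, "y": 0, "z": 0, "wx": 0, "wy": 0, "wz": 0, "fingers": -1},
  {"x": 0, "y": 0, "z": 0, "wx": 0, "wy": 0, "wz": 0, "fingers": -1},
  {"x": 0, "y": 0, "z": 0, "wx": 0, "wy": 0, "wz": 0, "fingers": -1},
  {"x": 0, "y": 0, "z": 0, "wx": 0, "wy": 0, "wz": 0, "fingers": -1},
  {"x": 0, "y": 0, "z": 0, "wx": 0, "wy": 0, "wz": 0, "fingers": -1},
  {"x": 0, "y": 0, "z": 0, "wx": 0, "wy": 0, "wz": 0, "fingers": -1},
  {"x": 0, "y": 0, "z": 0, "wx": 0, "wy": 0, "wz": 0, "fingers": -1},
])

```text
time: 18.87
tcp_pos: [0.439, 0.0271, 0.0273]
tcp_rot: [0.368, 0.93, -0.0, 0.0]
ft_force: [-4.5, -1.2, 22.1]
finger_gap: 0.0432
grasp_force: 57.7
```

```bash
python3 - <<'E'
from h import *
st()
E
```

```text
t18.9 [0.439  0.0271 0.0273] jaw 46.8 F [-4.5 -1.2 22.1] gap 0.0432 g 57.7 q [ 0.16  0.7  -0.46  2.2   0.79  0.41 -0.14]
```

send_rows([
  {"x": 0, "y": 0, "z": 0.2, "wx": 0, "wy": 0, "wz": 0, "fingers": -1},
  {"x": 0, "y": 0, "z": 0.3, "wx": 0, "wy": 0, "wz": -0.114, "fingers": -1},
  {"x": 0, "y": 0, "z": 0.3, "wx": 0, "wy": 0, "wz": -0.114, "fingers": -1},
  {"x": 0, "y": 0, "z": 0.3, "wx": 0, "wy": 0, "wz": -0.114, "fingers": -1},
  {"x": 0.2, "y": -0.05, "z": 0.15, "wx": 0, "wy": 0, "wz": -0.114, "fingers": -1},
  {"x": 0.3, "y": -0.08, "z": 0, "wx": 0, "wy": 0, "wz": -0.114, "fingers": -1},
  {"x": 0.3, "y": -0.08, "z": 0, "wx": 0, "wy": 0, "wz": -0.114, "fingers": -1},
  {"x": 0.3, "y": -0.08, "z": 0, "wx": 0, "wy": 0, "wz": -0.114, "fingers": -1},
  {"x": 0.3, "y": -0.08, "z": 0, "wx": 0, "wy": 0, "wz": -0.114, "fingers": -1},
  {"x": 0.3, "y": -0.08, "z": 0, "wx": 0, "wy": 0, "wz": -0.114, "fingers": -1},
  {"x": 0.1, "y": -0.02, "z": 0, "wx": 0, "wy": 0, "wz": -0.114, "fingers": -1},
  {"x": 0, "y": 0, "z": 0, "wx": 0, "wy": 0, "wz": -0.114, "fingers": -1},
  {"x": 0, "y": 0, "z": 0, "wx": 0, "wy": 0, "wz": -0.114, "fingers": -1},
  {"x": 0, "y": 0, "z": 0, "wx": 0, "wy": 0, "wz": -0.114, "fingers": -1},
  {"x": 0, "y": 0, "z": 0, "wx": 0, "wy": 0, "wz": -0.114, "fingers": -1},
  {"x": 0, "y": 0, "z": 0, "wx": 0, "wy": 0, "wz": -0.114, "fingers": -1},
  {"x": 0, "y": 0, "z": 0, "wx": 0, "wy": 0, "wz": -0.114, "fingers": -1},
  {"x": 0, "y": 0, "z": 0, "wx": 0, "wy": 0, "wz": 0, "fingers": -1},
  {"x": 0, "y": 0, "z": 0, "wx": 0, "wy": 0, "wz": 0, "fingers": -1},
  {"x": 0, "y": 0, "z": 0, "wx": 0, "wy": 0, "wz": 0, "fingers": -1},
])

```text
time: 20.53
tcp_pos: [0.6189, -0.0199, 0.1516]
tcp_rot: [0.971, 0.239, -0.0, -0.0]
ft_force: [0.1, -0.4, 0.3]
finger_gap: 0.0422
grasp_force: 61.2
```

```bash
python3 - <<'E'
from h import *
st()
E
```

```text
t20.5 [ 0.6189 -0.0199  0.1516] jaw -62.3 F [ 0.1 -0.4  0.3] gap 0.0422 g 61.2 q [ 0.06  0.64 -0.18  1.7   0.15  0.82 -1.27]
```

send_rows([
  {"x": 0.012, "y": 0, "z": -0.2, "wx": 0, "wy": 0, "wz": 0, "fingers": -1},
  {"x": 0, "y": 0, "z": -0.1, "wx": 0, "wy": 0, "wz": 0, "fingers": -1},
  {"x": 0, "y": 0, "z": -0.05, "wx": 0, "wy": 0, "wz": 0, "fingers": -1},
  {"x": 0, "y": 0, "z": -0.05, "wx": 0, "wy": 0, "wz": 0, "fingers": -1},
  {"x": 0, "y": 0, "z": -0.05, "wx": 0, "wy": 0, "wz": 0, "fingers": -1},
  {"x": 0, "y": 0, "z": 0, "wx": 0, "wy": 0, "wz": 0, "fingers": -1},
])

```text
time: 21.03
tcp_pos: [0.6198, -0.02, 0.1059]
tcp_rot: [0.971, 0.237, -0.0, -0.0]
ft_force: [-0.6, -0.5, -0.2]
finger_gap: 0.0427
grasp_force: 61.2
```

send_rows([
  {"x": 0, "y": 0, "z": -0.1, "wx": 0, "wy": 0, "wz": 0, "fingers": -1},
  {"x": 0, "y": 0, "z": -0.05, "wx": 0, "wy": 0, "wz": 0, "fingers": -1},
  {"x": 0, "y": 0, "z": -0.03, "wx": 0, "wy": 0, "wz": 0, "fingers": -1},
  {"x": 0, "y": 0, "z": -0.02, "wx": 0, "wy": 0, "wz": 0, "fingers": -1},
  {"x": 0, "y": 0, "z": 0, "wx": 0, "wy": 0, "wz": 0, "fingers": -1},
  {"x": 0, "y": 0, "z": 0, "wx": 0, "wy": 0, "wz": 0, "fingers": -1},
])

```text
time: 21.53
tcp_pos: [0.6202, -0.0199, 0.0866]
tcp_rot: [0.971, 0.237, -0.0, -0.0]
ft_force: [-0.1, -0.1, 0.7]
finger_gap: 0.0428
grasp_force: 61.2
```

send_rows([
  {"x": 0, "y": 0, "z": -0.015, "wx": 0, "wy": 0, "wz": 0, "fingers": -1},
  {"x": 0, "y": 0, "z": 0, "wx": 0, "wy": 0, "wz": 0, "fingers": -1},
  {"x": 0, "y": 0, "z": 0, "wx": 0, "wy": 0, "wz": 0, "fingers": 1},
  {"x": 0, "y": 0, "z": 0, "wx": 0, "wy": 0, "wz": 0, "fingers": 1},
  {"x": 0, "y": 0, "z": 0, "wx": 0, "wy": 0, "wz": 0, "fingers": 1},
  {"x": 0, "y": 0, "z": 0, "wx": 0, "wy": 0, "wz": 0, "fingers": 1},
  {"x": 0, "y": 0, "z": 0.15, "wx": 0, "wy": 0, "wz": 0, "fingers": 1},
  {"x": 0, "y": 0, "z": 0.3, "wx": 0, "wy": 0, "wz": 0, "fingers": 1},
  {"x": 0, "y": 0, "z": 0.35, "wx": 0, "wy": 0, "wz": 0.117, "fingers": 1},
  {"x": 0, "y": 0, "z": 0.3, "wx": 0, "wy": 0, "wz": 0.117, "fingers": 1},
  {"x": -0.27, "y": -0.16, "z": 0, "wx": 0, "wy": 0, "wz": 0.117, "fingers": 1},
  {"x": -0.27, "y": -0.16, "z": 0, "wx": 0, "wy": 0, "wz": 0.117, "fingers": 1},
  {"x": -0.27, "y": -0.16, "z": 0, "wx": 0, "wy": 0, "wz": 0.117, "fingers": 1},
  {"x": -0.27, "y": -0.16, "z": 0, "wx": 0, "wy": 0, "wz": 0.117, "fingers": 1},
  {"x": -0.27, "y": -0.16, "z": 0, "wx": 0, "wy": 0, "wz": 0.117, "fingers": 1},
  {"x": -0.27, "y": -0.18, "z": 0, "wx": 0, "wy": 0, "wz": 0.117, "fingers": 1},
  {"x": 0, "y": 0, "z": 0, "wx": 0, "wy": 0, "wz": 0.117, "fingers": 1},
  {"x": 0, "y": 0, "z": 0, "wx": 0, "wy": 0, "wz": 0.117, "fingers": 1},
  {"x": 0, "y": 0, "z": 0, "wx": 0, "wy": 0, "wz": 0.117, "fingers": 1},
  {"x": 0, "y": 0, "z": 0, "wx": 0, "wy": 0, "wz": 0.117, "fingers": 1},
])

```text
time: 23.2
tcp_pos: [0.4581, -0.1181, 0.1953]
tcp_rot: [0.559, 0.829, -0.0, 0.0]
ft_force: [-0.1, -0.0, -0.4]
finger_gap: 0.0854
grasp_force: 0.0
```

send_rows([
  {"x": 0, "y": 0, "z": 0, "wx": 0, "wy": 0, "wz": 0.117, "fingers": 1},
  {"x": 0, "y": 0, "z": 0, "wx": 0, "wy": 0, "wz": 0.117, "fingers": 1},
  {"x": 0, "y": 0, "z": 0, "wx": 0, "wy": 0, "wz": 0.117, "fingers": 1},
  {"x": 0, "y": 0, "z": 0, "wx": 0, "wy": 0, "wz": 0.117, "fingers": 1},
  {"x": 0, "y": 0, "z": 0, "wx": 0, "wy": 0, "wz": 0.117, "fingers": 1},
  {"x": 0, "y": 0, "z": 0, "wx": 0, "wy": 0, "wz": 0, "fingers": 1},
])

```text
time: 23.7
tcp_pos: [0.4581, -0.1181, 0.1951]
tcp_rot: [0.283, 0.959, 0.0, -0.0]
ft_force: [-0.3, -1.0, -1.1]
finger_gap: 0.0855
grasp_force: 0.0
```

```bash
python3 -c "
from h import *
check('small',.058,'k2.png',dict(cap=(.4568,-.118)))"
```

```text
t23.7 [ 0.4581 -0.1181  0.1951] jaw 57.1 F [-0.3 -1.  -1.1] gap 0.0855 g 0.0 q [ 0.69  0.45 -0.73  2.02  0.41  0.82  0.73]
top [ 0.6202 -0.0197] 217.1 1521
  top z 0.0691 want 0.07
  cap [ 0.4537 -0.1071] 202.3 958.1
side [0.6292 0.0076] 212.3 1440
  top z 0.0699 want 0.07
  cap [ 0.4568 -0.1191] 350.5 89.7
```

View pics/k2.png

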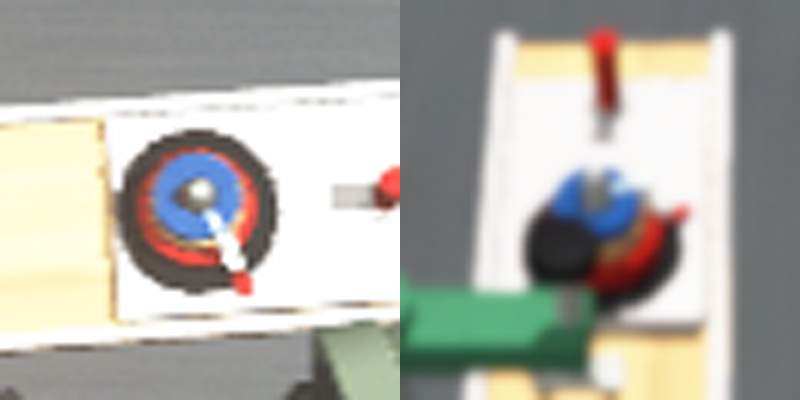

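send_rows([
  {"x": -0.012, "y": 0, "z": -0.3, "wx": 0, "wy": 0, "wz": 0, "fingers": 1},
  {"x": 0, "y": 0, "z": -0.3, "wx": 0, "wy": 0, "wz": 0, "fingers": 1},
  {"x": 0, "y": 0, "z": -0.3, "wx": 0, "wy": 0, "wz": 0, "fingers": 1},
  {"x": 0, "y": 0, "z": -0.3, "wx": 0, "wy": 0, "wz": 0, "fingers": 1},
  {"x": 0, "y": 0, "z": -0.2, "wx": 0, "wy": 0, "wz": 0, "fingers": 1},
  {"x": 0, "y": 0, "z": -0.15, "wx": 0, "wy": 0, "wz": 0, "fingers": 1},
  {"x": 0, "y": 0, "z": 0, "wx": 0, "wy": 0, "wz": 0, "fingers": 1},
  {"x": 0, "y": 0, "z": 0, "wx": 0, "wy": 0, "wz": 0, "fingers": 1},
  {"x": 0, "y": 0, "z": 0, "wx": 0, "wy": 0, "wz": 0, "fingers": 1},
])

```text
time: 24.55
tcp_pos: [0.4574, -0.1179, 0.041]
tcp_rot: [0.287, 0.958, -0.0, 0.0]
ft_force: [0.4, 0.4, 0.3]
finger_gap: 0.0855
grasp_force: 0.0
```

send_rows([
  {"x": -0.003, "y": 0, "z": -0.08, "wx": 0, "wy": 0, "wz": 0, "fingers": 1},
  {"x": 0, "y": 0, "z": -0.05, "wx": 0, "wy": 0, "wz": 0, "fingers": 1},
  {"x": 0, "y": 0, "z": 0, "wx": 0, "wy": 0, "wz": 0, "fingers": 1},
  {"x": 0, "y": 0, "z": 0, "wx": 0, "wy": 0, "wz": 0, "fingers": -1},
  {"x": 0, "y": 0, "z": 0, "wx": 0, "wy": 0, "wz": 0, "fingers": -1},
  {"x": 0, "y": 0, "z": 0, "wx": 0, "wy": 0, "wz": 0, "fingers": -1},
  {"x": 0, "y": 0, "z": 0, "wx": 0, "wy": 0, "wz": 0, "fingers": -1},
  {"x": 0, "y": 0, "z": 0, "wx": 0, "wy": 0, "wz": 0, "fingers": -1},
  {"x": 0, "y": 0, "z": 0, "wx": 0, "wy": 0, "wz": 0, "fingers": -1},
  {"x": 0, "y": 0, "z": 0, "wx": 0, "wy": 0, "wz": 0, "fingers": -1},
  {"x": 0, "y": 0, "z": 0, "wx": 0, "wy": 0, "wz": 0, "fingers": -1},
  {"x": 0, "y": 0, "z": 0, "wx": 0, "wy": 0, "wz": 0, "fingers": -1},
])

```text
time: 25.55
tcp_pos: [0.4568, -0.118, 0.0278]
tcp_rot: [0.286, 0.958, -0.0, 0.0]
ft_force: [-4.0, 0.1, 17.3]
finger_gap: 0.0383
grasp_force: 58.1
```

```bash
python3 - <<'E'
from h import *
st()
E
```

```text
t25.6 [ 0.4568 -0.118   0.0278] jaw 56.8 F [-4.   0.1 17.3] gap 0.0383 g 58.1 q [ 0.48  0.72 -0.47  2.12  0.73  0.47  0.43]
```

send_rows([
  {"x": 0, "y": 0, "z": 0.2, "wx": 0, "wy": 0, "wz": 0, "fingers": -1},
  {"x": 0, "y": 0, "z": 0.3, "wx": 0, "wy": 0, "wz": -0.117, "fingers": -1},
  {"x": 0, "y": 0, "z": 0.3, "wx": 0, "wy": 0, "wz": -0.117, "fingers": -1},
  {"x": 0, "y": 0, "z": 0.3, "wx": 0, "wy": 0, "wz": -0.117, "fingers": -1},
  {"x": 0.13, "y": 0.08, "z": 0.15, "wx": 0, "wy": 0, "wz": -0.117, "fingers": -1},
  {"x": 0.25, "y": 0.15, "z": 0, "wx": 0, "wy": 0, "wz": -0.117, "fingers": -1},
  {"x": 0.25, "y": 0.15, "z": 0, "wx": 0, "wy": 0, "wz": -0.117, "fingers": -1},
  {"x": 0.25, "y": 0.15, "z": 0, "wx": 0, "wy": 0, "wz": -0.117, "fingers": -1},
  {"x": 0.25, "y": 0.15, "z": 0, "wx": 0, "wy": 0, "wz": -0.117, "fingers": -1},
  {"x": 0.25, "y": 0.15, "z": 0, "wx": 0, "wy": 0, "wz": -0.117, "fingers": -1},
  {"x": 0.25, "y": 0.15, "z": 0, "wx": 0, "wy": 0, "wz": -0.117, "fingers": -1},
  {"x": 0, "y": 0, "z": 0, "wx": 0, "wy": 0, "wz": -0.117, "fingers": -1},
  {"x": 0, "y": 0, "z": 0, "wx": 0, "wy": 0, "wz": -0.117, "fingers": -1},
  {"x": 0, "y": 0, "z": 0, "wx": 0, "wy": 0, "wz": -0.117, "fingers": -1},
  {"x": 0, "y": 0, "z": 0, "wx": 0, "wy": 0, "wz": -0.117, "fingers": -1},
  {"x": 0, "y": 0, "z": 0, "wx": 0, "wy": 0, "wz": -0.117, "fingers": -1},
  {"x": 0, "y": 0, "z": 0, "wx": 0, "wy": 0, "wz": -0.117, "fingers": -1},
  {"x": 0, "y": 0, "z": 0, "wx": 0, "wy": 0, "wz": -0.117, "fingers": -1},
  {"x": 0, "y": 0, "z": 0, "wx": 0, "wy": 0, "wz": -0.117, "fingers": -1},
  {"x": 0, "y": 0, "z": 0, "wx": 0, "wy": 0, "wz": -0.117, "fingers": -1},
])

```text
time: 27.22
tcp_pos: [0.6195, -0.0198, 0.1521]
tcp_rot: [0.994, 0.114, -0.0, -0.0]
ft_force: [0.0, 0.3, -1.2]
finger_gap: 0.0381
grasp_force: 60.8
```

send_rows([
  {"x": 0, "y": 0, "z": 0, "wx": 0, "wy": 0, "wz": -0.117, "fingers": -1},
  {"x": 0, "y": 0, "z": 0, "wx": 0, "wy": 0, "wz": 0, "fingers": -1},
  {"x": 0, "y": 0, "z": 0, "wx": 0, "wy": 0, "wz": 0, "fingers": -1},
  {"x": 0, "y": 0, "z": 0, "wx": 0, "wy": 0, "wz": 0, "fingers": -1},
])

```text
time: 27.55
tcp_pos: [0.6196, -0.0198, 0.1521]
tcp_rot: [0.998, 0.058, -0.0, -0.0]
ft_force: [-0.4, 0.1, -0.9]
finger_gap: 0.038
grasp_force: 60.7
```

```bash
python3 - <<'E'
from h import *
st()
c=cap('side');u,v=242,190
c2=cap('top')
cv2.imwrite('pics/c1.png',cv2.resize(c['image'][v-32:v+33,u-32:u+33,::-1],(500,500),interpolation=cv2.INTER_CUBIC))
E
```

```text
t27.6 [ 0.6196 -0.0198  0.1521] jaw -83.4 F [-0.4  0.1 -0.9] gap 0.0380 g 60.7 q [-0.05  0.63 -0.02  1.7   0.01  0.81 -1.53]
```

View pics/c1.png

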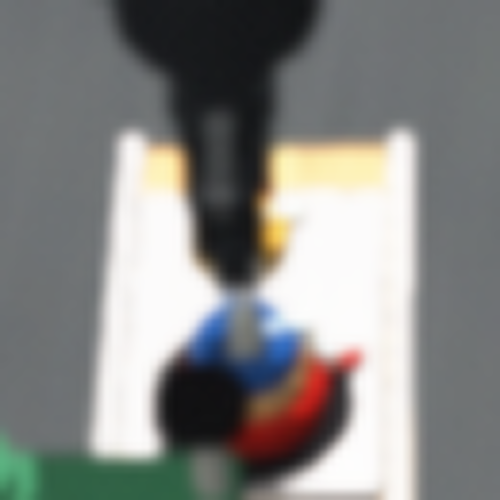

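send_rows([
  {"x": 0.003, "y": 0, "z": -0.2, "wx": 0, "wy": 0, "wz": 0, "fingers": -1},
  {"x": 0, "y": 0, "z": -0.08, "wx": 0, "wy": 0, "wz": 0, "fingers": -1},
  {"x": 0, "y": 0, "z": -0.05, "wx": 0, "wy": 0, "wz": 0, "fingers": -1},
  {"x": 0, "y": 0, "z": -0.05, "wx": 0, "wy": 0, "wz": 0, "fingers": -1},
  {"x": 0, "y": 0, "z": -0.05, "wx": 0, "wy": 0, "wz": 0, "fingers": -1},
  {"x": 0, "y": 0, "z": 0, "wx": 0, "wy": 0, "wz": 0, "fingers": -1},
])

```text
time: 28.15
tcp_pos: [0.6197, -0.0199, 0.1084]
tcp_rot: [0.998, 0.056, -0.0, -0.0]
ft_force: [0.0, 0.4, -1.9]
finger_gap: 0.0381
grasp_force: 60.7
```

send_rows([
  {"x": 0, "y": 0, "z": -0.05, "wx": 0, "wy": 0, "wz": 0, "fingers": -1},
  {"x": 0, "y": 0, "z": -0.03, "wx": 0, "wy": 0, "wz": 0, "fingers": -1},
  {"x": 0, "y": 0, "z": -0.03, "wx": 0, "wy": 0, "wz": 0, "fingers": -1},
  {"x": 0, "y": 0, "z": 0, "wx": 0, "wy": 0, "wz": 0, "fingers": -1},
  {"x": 0, "y": 0, "z": 0, "wx": 0, "wy": 0, "wz": 0, "fingers": -1},
])

```text
time: 28.57
tcp_pos: [0.62, -0.0199, 0.0981]
tcp_rot: [0.998, 0.055, 0.0, -0.0]
ft_force: [-0.4, 0.9, -1.0]
finger_gap: 0.0382
grasp_force: 60.8
```

send_rows([
  {"x": 0, "y": 0, "z": -0.01, "wx": 0, "wy": 0, "wz": 0, "fingers": -1},
  {"x": 0, "y": 0, "z": 0, "wx": 0, "wy": 0, "wz": 0, "fingers": -1},
  {"x": 0, "y": 0, "z": 0, "wx": 0, "wy": 0, "wz": 0, "fingers": 1},
  {"x": 0, "y": 0, "z": 0, "wx": 0, "wy": 0, "wz": 0, "fingers": 1},
  {"x": 0, "y": 0, "z": 0, "wx": 0, "wy": 0, "wz": 0, "fingers": 1},
  {"x": 0, "y": 0, "z": 0, "wx": 0, "wy": 0, "wz": 0, "fingers": 1},
  {"x": 0, "y": 0, "z": 0.15, "wx": 0, "wy": 0, "wz": 0, "fingers": 1},
  {"x": 0, "y": 0, "z": 0.3, "wx": 0, "wy": 0, "wz": 0, "fingers": 1},
  {"x": 0, "y": 0, "z": 0.35, "wx": 0, "wy": 0, "wz": 0, "fingers": 1},
  {"x": 0, "y": -0.3, "z": 0.2, "wx": 0, "wy": 0, "wz": 0, "fingers": 1},
  {"x": -0.2, "y": -0.35, "z": 0, "wx": 0, "wy": 0, "wz": 0, "fingers": 1},
  {"x": -0.3, "y": -0.35, "z": 0, "wx": 0, "wy": 0, "wz": 0, "fingers": 1},
  {"x": -0.3, "y": -0.35, "z": 0, "wx": 0, "wy": 0, "wz": 0, "fingers": 1},
  {"x": -0.3, "y": -0.35, "z": 0, "wx": 0, "wy": 0, "wz": 0, "fingers": 1},
  {"x": -0.2, "y": 0, "z": 0, "wx": 0, "wy": 0, "wz": 0, "fingers": 1},
])

```text
time: 29.82
tcp_pos: [0.4956, -0.1859, 0.1972]
tcp_rot: [0.999, 0.052, -0.0, 0.001]
ft_force: [0.5, -1.6, -0.1]
finger_gap: 0.0856
grasp_force: 0.0
```

```bash
python3 - <<'E'
from h import *
RINGS['large']=0
check('cap',.07,'c2.png')
for n in('top','side'):
    c=cap(n);W=cloud(c);I=c['image'].astype(int);red=I[...,0]-I[...,1:].max(-1)
    m=(red>50)&(W[...,2]>.06)&(W[...,2]<.09)&(np.hypot(W[...,0]-.63,W[...,1]+.12)<.03);P=W[m];print('handle',m.sum(),P.mean(0).round(4),P.min(0).round(3),P.max(0).round(3))
    m=(W[...,2]>.2)&(W[...,2]<.24)&(np.hypot(W[...,0]-.6,W[...,1]-.15)<.07);P=W[m];D=I.max(-1)[m]
    vv,uu=np.where(m);print('knobdark',(D<80).sum());P=P[D<80];uu=uu[D<80];vv=vv[D<80]
    if len(P):print(P.mean(0).round(4),P.min(0).round(3),P.max(0).round(3),uu.min(),uu.max(),vv.min(),vv.max())
    cv2.imwrite('pics/%sg.png'%n,cv2.resize(c['image'][150:250,180:320,::-1],(560,400),interpolation=cv2.INTER_CUBIC))
a=cv2.imread('pics/c2.png');b=cv2.imread('pics/topg.png');cv2.imwrite('pics/c3.png',np.vstack([cv2.resize(a,(560,280)),cv2.resize(b,(560,320))]))
E
```

```text
t29.8 [ 0.4956 -0.1859  0.1972] jaw -84.0 F [ 0.5 -1.6 -0.1] gap 0.0856 g 0.0 q [ 0.25  0.45 -0.    1.91  0.    0.78 -1.22]
top [ 0.62   -0.0201] 220.3 1530
  top z 0.083 want 0.084
side [0.6275 0.0148] 199.1 1219
  top z 0.0835 want 0.084
handle 21 [ 0.6289 -0.119   0.0752] [ 0.623 -0.124  0.062] [ 0.636 -0.112  0.08 ]
knobdark 42
[0.6054 0.1334 0.2232] [0.59  0.12  0.219] [0.618 0.143 0.228] 202 210 169 179
handle 28 [ 0.6306 -0.1175  0.073 ] [ 0.624 -0.129  0.061] [ 0.639 -0.11   0.081]
knobdark 107
[0.6043 0.1319 0.2223] [0.591 0.115 0.213] [0.618 0.146 0.227] 231 241 205 216
```

View pics/c3.png

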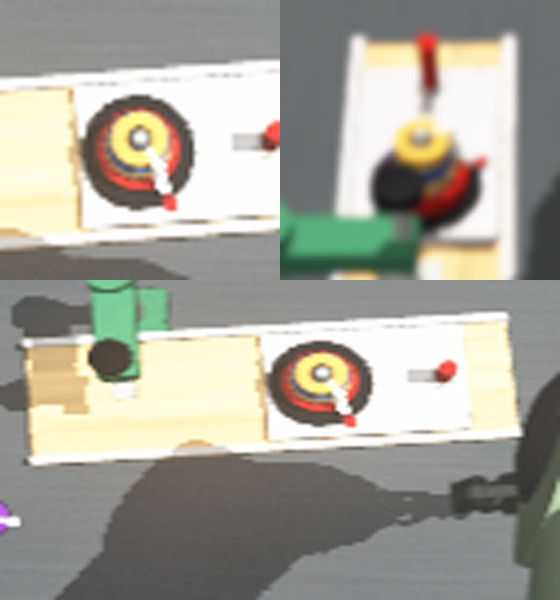

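```bash
python3 - <<'E'
from h import *
for n in('top','side'):
    c=cap(n);I=c['image'].astype(float)
    A=cv2.resize(I[150:250,180:320],None,fx=8,fy=8,interpolation=cv2.INTER_CUBIC)
    h,w=A.shape[:2];X,Y=np.meshgrid((np.arange(w)+.5)/8-.5+180,(np.arange(h)+.5)/8-.5+150)
    d=np.zeros(5);d[0]=c['k1'];p=cv2.undistortPoints(np.stack([X,Y],-1).reshape(-1,1,2),c['intrinsics'],d).reshape(-1,2)
    T=c['world_from_camera'];r=np.c_[p,np.ones(len(p))]@T[:3,:3].T;P=T[:3,3]+r*((.084-T[2,3])/r[:,2])[:,None]
    q=np.array([.62,-.02]) if n=='top' else np.array([.6195,-.0205])
    B=A.reshape(-1,3)
    # refine centre: yellow centroid
    D=P[:,:2]-q;rr=np.hypot(*D.T);an=np.degrees(np.arctan2(D[:,1],D[:,0]))%360
    for lo,hi in((.012,.016),(.014,.02),(.018,.026)):
        m=(rr>lo)&(rr<hi);bl=B[:,2]
        prof=[(int(a),int(bl[m&(abs((an-a+180)%360-180)<3)].mean())) for a in range(170,262,6)]
        print(n,lo,prof)
E
```

```text
top 0.012 [(170, 144), (176, 146), (182, 146), (188, 144), (194, 144), (200, 159), (206, 194), (212, 233), (218, 256), (224, 257), (230, 234), (236, 198), (242, 163), (248, 145), (254, 143), (260, 143)]
top 0.014 [(170, 127), (176, 128), (182, 128), (188, 125), (194, 124), (200, 124), (206, 166), (212, 227), (218, 254), (224, 251), (230, 217), (236, 168), (242, 143), (248, 151), (254, 156), (260, 150)]
top 0.018 [(170, 108), (176, 125), (182, 142), (188, 142), (194, 121), (200, 109), (206, 175), (212, 250), (218, 258), (224, 256), (230, 207), (236, 172), (242, 150), (248, 142), (254, 148), (260, 135)]
side 0.012 [(170, 98), (176, 99), (182, 103), (188, 116), (194, 129), (200, 148), (206, 171), (212, 189), (218, 203), (224, 210), (230, 205), (236, 193), (242, 178), (248, 161), (254, 151), (260, 145)]
side 0.014 [(170, 100), (176, 106), (182, 112), (188, 124), (194, 136), (200, 159), (206, 185), (212, 207), (218, 224), (224, 228), (230, 227), (236, 220), (242, 206), (248, 191), (254, 175), (260, 168)]
side 0.018 [(170, 132), (176, 148), (182, 161), (188, 174), (194, 183), (200, 198), (206, 215), (212, 232), (218, 242), (224, 246), (230, 245), (236, 242), (242, 237), (248, 230), (254, 220), (260, 205)]
```

send_rows([
  {"x": 0.2, "y": 0.27, "z": 0, "wx": 0, "wy": 0, "wz": 0, "fingers": 1},
  {"x": 0.2, "y": 0.27, "z": 0, "wx": 0, "wy": 0, "wz": 0, "fingers": 1},
  {"x": 0.2, "y": 0.27, "z": 0, "wx": 0, "wy": 0, "wz": 0, "fingers": 1},
  {"x": 0.2, "y": 0.27, "z": 0, "wx": 0, "wy": 0, "wz": 0, "fingers": 1},
  {"x": 0.2, "y": 0.27, "z": 0, "wx": 0, "wy": 0, "wz": 0, "fingers": 1},
  {"x": 0.2, "y": 0.27, "z": 0, "wx": 0, "wy": 0, "wz": 0, "fingers": 1},
  {"x": 0.045, "y": 0.04, "z": -0.2, "wx": 0, "wy": 0, "wz": 0, "fingers": 1},
  {"x": 0, "y": 0, "z": -0.2, "wx": 0, "wy": 0, "wz": 0, "fingers": 1},
  {"x": 0, "y": 0, "z": -0.2, "wx": 0, "wy": 0, "wz": 0, "fingers": 1},
  {"x": 0, "y": 0, "z": -0.2, "wx": 0, "wy": 0, "wz": 0, "fingers": 1},
  {"x": 0, "y": 0, "z": -0.1, "wx": 0, "wy": 0, "wz": 0, "fingers": 1},
  {"x": 0, "y": 0, "z": 0, "wx": 0, "wy": 0, "wz": 0, "fingers": 1},
  {"x": 0, "y": 0, "z": 0, "wx": 0, "wy": 0, "wz": 0, "fingers": 1},
])

```text
time: 31.2
tcp_pos: [0.6233, -0.0134, 0.1072]
tcp_rot: [0.998, 0.056, -0.0, -0.0]
ft_force: [-0.2, 0.5, 0.0]
finger_gap: 0.0853
grasp_force: 0.0
```

send_rows([
  {"x": -0.033, "y": -0.065, "z": 0, "wx": 0, "wy": 0, "wz": 0, "fingers": 1},
  {"x": 0, "y": 0, "z": -0.05, "wx": 0, "wy": 0, "wz": 0, "fingers": 1},
  {"x": 0, "y": 0, "z": -0.04, "wx": 0, "wy": 0, "wz": 0, "fingers": 1},
  {"x": 0, "y": 0, "z": 0, "wx": 0, "wy": 0, "wz": 0, "fingers": 1},
  {"x": 0, "y": 0, "z": 0, "wx": 0, "wy": 0, "wz": 0, "fingers": -1},
  {"x": 0, "y": 0, "z": 0, "wx": 0, "wy": 0, "wz": 0, "fingers": -1},
  {"x": 0, "y": 0, "z": 0, "wx": 0, "wy": 0, "wz": 0, "fingers": -1},
  {"x": 0, "y": 0, "z": 0, "wx": 0, "wy": 0, "wz": 0, "fingers": -1},
  {"x": 0, "y": 0, "z": 0, "wx": 0, "wy": 0, "wz": 0, "fingers": -1},
  {"x": 0, "y": 0, "z": 0, "wx": 0, "wy": 0, "wz": 0, "fingers": -1},
  {"x": 0, "y": 0, "z": 0, "wx": 0, "wy": 0, "wz": 0, "fingers": -1},
  {"x": 0, "y": 0, "z": 0, "wx": 0, "wy": 0, "wz": 0, "fingers": -1},
])

```text
time: 32.2
tcp_pos: [0.62, -0.0202, 0.0988]
tcp_rot: [0.998, 0.056, 0.0, -0.0]
ft_force: [-2.9, 1.3, 9.4]
finger_gap: 0.0384
grasp_force: 59.0
```

Lift 3 mm, turn −5°, lower, release, and back away to look.

send_rows([
  {"x": 0, "y": 0, "z": 0.03, "wx": 0, "wy": 0, "wz": 0, "fingers": -1},
  {"x": 0, "y": 0, "z": 0, "wx": 0, "wy": 0, "wz": -0.04, "fingers": -1},
  {"x": 0, "y": 0, "z": 0, "wx": 0, "wy": 0, "wz": -0.04, "fingers": -1},
  {"x": 0, "y": 0, "z": 0, "wx": 0, "wy": 0, "wz": 0, "fingers": -1},
  {"x": 0, "y": 0, "z": -0.02, "wx": 0, "wy": 0, "wz": 0, "fingers": -1},
  {"x": 0, "y": 0, "z": -0.015, "wx": 0, "wy": 0, "wz": 0, "fingers": -1},
  {"x": 0, "y": 0, "z": 0, "wx": 0, "wy": 0, "wz": 0, "fingers": -1},
  {"x": 0, "y": 0, "z": 0, "wx": 0, "wy": 0, "wz": 0, "fingers": 1},
  {"x": 0, "y": 0, "z": 0, "wx": 0, "wy": 0, "wz": 0, "fingers": 1},
  {"x": 0, "y": 0, "z": 0, "wx": 0, "wy": 0, "wz": 0, "fingers": 1},
  {"x": 0, "y": 0, "z": 0, "wx": 0, "wy": 0, "wz": 0, "fingers": 1},
  {"x": 0, "y": 0, "z": 0.15, "wx": 0, "wy": 0, "wz": 0, "fingers": 1},
  {"x": 0, "y": 0, "z": 0.3, "wx": 0, "wy": 0, "wz": 0, "fingers": 1},
  {"x": 0, "y": 0, "z": 0.35, "wx": 0, "wy": 0, "wz": 0, "fingers": 1},
  {"x": 0, "y": -0.3, "z": 0.2, "wx": 0, "wy": 0, "wz": 0, "fingers": 1},
  {"x": -0.2, "y": -0.35, "z": 0, "wx": 0, "wy": 0, "wz": 0, "fingers": 1},
  {"x": -0.3, "y": -0.35, "z": 0, "wx": 0, "wy": 0, "wz": 0, "fingers": 1},
  {"x": -0.3, "y": -0.35, "z": 0, "wx": 0, "wy": 0, "wz": 0, "fingers": 1},
  {"x": -0.3, "y": -0.35, "z": 0, "wx": 0, "wy": 0, "wz": 0, "fingers": 1},
  {"x": -0.2, "y": 0, "z": 0, "wx": 0, "wy": 0, "wz": 0, "fingers": 1},
])

```text
time: 33.87
tcp_pos: [0.4954, -0.1863, 0.1976]
tcp_rot: [1.0, 0.01, -0.0, 0.001]
ft_force: [-0.3, -0.3, 0.3]
finger_gap: 0.0852
grasp_force: 0.0
```

```bash
python3 - <<'E'
from h import *
check('cap',.07,'c4.png')
E
```

```text
t33.9 [ 0.4954 -0.1863  0.1976] jaw -88.8 F [-0.3 -0.3  0.3] gap 0.0852 g 0.0 q [ 0.23  0.45  0.02  1.91 -0.01  0.78 -1.3 ]
top [ 0.6203 -0.021 ] 213.6 1544
  top z 0.0828 want 0.084
side [0.6273 0.0155] 183.1 1228
  top z 0.0836 want 0.084
```

View pics/c4.png

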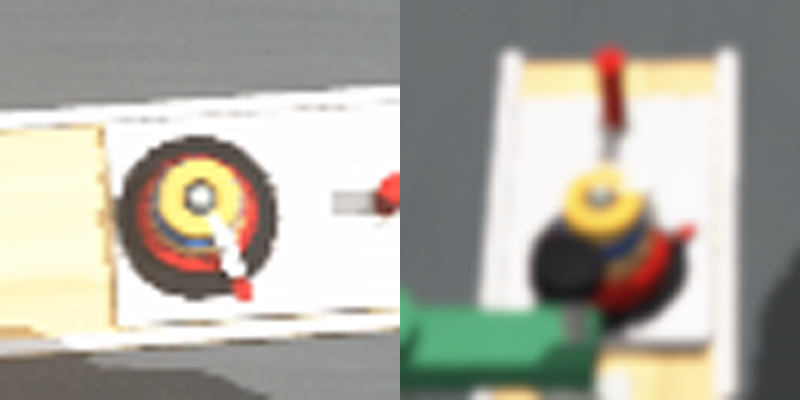

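send_rows([
  {"x": 0.3, "y": 0.15, "z": 0, "wx": 0, "wy": 0, "wz": 0.035, "fingers": 1},
  {"x": 0.3, "y": 0.15, "z": 0, "wx": 0, "wy": 0, "wz": 0.035, "fingers": 1},
  {"x": 0.3, "y": 0.15, "z": 0, "wx": 0, "wy": 0, "wz": 0, "fingers": 1},
  {"x": 0.3, "y": 0.15, "z": 0, "wx": 0, "wy": 0, "wz": 0, "fingers": 1},
  {"x": 0.1, "y": 0.05, "z": 0, "wx": 0, "wy": 0, "wz": 0, "fingers": 1},
  {"x": 0, "y": 0, "z": 0, "wx": 0, "wy": 0, "wz": 0, "fingers": 1},
  {"x": 0, "y": 0, "z": 0, "wx": 0, "wy": 0, "wz": 0, "fingers": 1},
  {"x": 0, "y": 0, "z": 0, "wx": 0, "wy": 0, "wz": 0, "fingers": 1},
])

```text
time: 34.63
tcp_pos: [0.628, -0.1155, 0.1974]
tcp_rot: [0.999, 0.05, -0.0, 0.0]
ft_force: [0.0, -0.3, -0.3]
finger_gap: 0.0852
grasp_force: 0.0
```

send_rows([
  {"x": 0.015, "y": -0.03, "z": -0.1, "wx": 0, "wy": 0, "wz": 0, "fingers": 1},
  {"x": 0, "y": 0, "z": -0.25, "wx": 0, "wy": 0, "wz": 0, "fingers": 1},
  {"x": 0, "y": 0, "z": -0.25, "wx": 0, "wy": 0, "wz": 0, "fingers": 1},
  {"x": 0, "y": 0, "z": -0.25, "wx": 0, "wy": 0, "wz": 0, "fingers": 1},
  {"x": 0, "y": 0, "z": -0.25, "wx": 0, "wy": 0, "wz": 0, "fingers": 1},
  {"x": 0, "y": 0, "z": -0.2, "wx": 0, "wy": 0, "wz": 0, "fingers": 1},
  {"x": 0, "y": 0, "z": 0, "wx": 0, "wy": 0, "wz": 0, "fingers": -0.3},
  {"x": 0, "y": 0, "z": 0, "wx": 0, "wy": 0, "wz": 0, "fingers": -0.3},
  {"x": 0, "y": 0, "z": 0, "wx": 0, "wy": 0, "wz": 0, "fingers": -0.3},
  {"x": 0, "y": 0, "z": 0, "wx": 0, "wy": 0, "wz": 0, "fingers": -0.3},
  {"x": 0, "y": 0, "z": 0, "wx": 0, "wy": 0, "wz": 0, "fingers": -0.3},
  {"x": 0, "y": 0, "z": 0, "wx": 0, "wy": 0, "wz": 0, "fingers": -0.3},
])

```text
time: 35.63
tcp_pos: [0.6304, -0.1184, 0.0686]
tcp_rot: [0.999, 0.05, 0.001, 0.0]
ft_force: [0.6, -0.7, 0.5]
finger_gap: 0.0302
grasp_force: 0.0
```

```bash
python3 - <<'E'
from h import *
st()
E
```

```text
t35.6 [ 0.6304 -0.1184  0.0686] jaw -84.2 F [ 0.6 -0.7  0.5] gap 0.0302 g 0.0 q [ 0.1   0.78 -0.01  1.68  0.01  0.68 -1.39]
```

send_rows([
  {"x": -0.003, "y": 0.03, "z": 0, "wx": 0, "wy": 0, "wz": 0, "fingers": -0.3},
  {"x": -0.003, "y": 0.03, "z": 0, "wx": 0, "wy": 0, "wz": 0, "fingers": -0.3},
  {"x": -0.003, "y": 0.03, "z": 0, "wx": 0, "wy": 0, "wz": 0, "fingers": -0.3},
  {"x": -0.004, "y": 0.04, "z": 0, "wx": 0, "wy": 0, "wz": 0, "fingers": -0.3},
  {"x": -0.006, "y": 0.06, "z": 0, "wx": 0, "wy": 0, "wz": 0, "fingers": -0.3},
  {"x": -0.008, "y": 0.08, "z": 0, "wx": 0, "wy": 0, "wz": 0, "fingers": -0.3},
  {"x": -0.008, "y": 0.08, "z": 0, "wx": 0, "wy": 0, "wz": 0, "fingers": -0.3},
  {"x": -0.008, "y": 0.08, "z": 0, "wx": 0, "wy": 0, "wz": 0, "fingers": -0.3},
  {"x": -0.008, "y": 0.08, "z": 0, "wx": 0, "wy": 0, "wz": 0, "fingers": -0.3},
  {"x": -0.008, "y": 0.08, "z": 0, "wx": 0, "wy": 0, "wz": 0, "fingers": -0.3},
  {"x": -0.008, "y": 0.08, "z": 0, "wx": 0, "wy": 0, "wz": 0, "fingers": -0.3},
  {"x": -0.008, "y": 0.08, "z": 0, "wx": 0, "wy": 0, "wz": 0, "fingers": -0.3},
  {"x": -0.008, "y": 0.08, "z": 0, "wx": 0, "wy": 0, "wz": 0, "fingers": -0.3},
  {"x": -0.008, "y": 0.08, "z": 0, "wx": 0, "wy": 0, "wz": 0, "fingers": -0.3},
  {"x": -0.008, "y": 0.08, "z": 0, "wx": 0, "wy": 0, "wz": 0, "fingers": -0.3},
  {"x": -0.008, "y": 0.08, "z": 0, "wx": 0, "wy": 0, "wz": 0, "fingers": -0.3},
  {"x": -0.008, "y": 0.08, "z": 0, "wx": 0, "wy": 0, "wz": 0, "fingers": -0.3},
  {"x": -0.008, "y": 0.08, "z": 0, "wx": 0, "wy": 0, "wz": 0, "fingers": -0.3},
  {"x": -0.008, "y": 0.08, "z": 0, "wx": 0, "wy": 0, "wz": 0, "fingers": -0.3},
])

```text
time: 37.22
tcp_pos: [0.6166, 0.0135, 0.0676]
tcp_rot: [0.999, 0.05, -0.0, -0.0]
ft_force: [-0.5, -3.2, 2.5]
finger_gap: 0.0301
grasp_force: 1.4
```

```bash
python3 - <<'E'
from h import *
st()
c=cap('top');W=cloud(c);I=c['image'].astype(int)
red=I[...,0]-I[...,1:].max(-1)
m=(red>50)&(W[...,2]>.05)&(W[...,2]<.1)&(abs(W[...,0]-.62)<.04)&(W[...,1]>-.2);print(m.sum(),W[m].mean(0))
c2=cap('side')
cv2.imwrite('pics/g1.png',np.hstack([cv2.resize(x['image'][v-50:v+50,u-50:u+50,::-1],(400,400),interpolation=cv2.INTER_CUBIC) for x,u,v in((c,230,180),(c2,240,200))]))
E
```

```text
t37.2 [0.6166 0.0135 0.0676] jaw -84.2 F [-0.5 -3.2  2.5] gap 0.0301 g 1.4 q [-0.12  0.75  0.    1.75 -0.    0.64 -1.58]
309 [0.63688508 0.7166943  0.05255524]
```

send_rows([
  {"x": -0.004, "y": 0.04, "z": 0, "wx": 0, "wy": 0, "wz": 0, "fingers": -0.3},
  {"x": -0.004, "y": 0.04, "z": 0, "wx": 0, "wy": 0, "wz": 0, "fingers": -0.3},
  {"x": -0.004, "y": 0.04, "z": 0, "wx": 0, "wy": 0, "wz": 0, "fingers": -0.3},
  {"x": -0.004, "y": 0.04, "z": 0, "wx": 0, "wy": 0, "wz": 0, "fingers": -0.3},
  {"x": -0.004, "y": 0.04, "z": 0, "wx": 0, "wy": 0, "wz": 0, "fingers": -0.3},
  {"x": -0.002, "y": 0.02, "z": 0, "wx": 0, "wy": 0, "wz": 0, "fingers": -0.3},
])

```text
time: 37.82
tcp_pos: [0.6145, 0.0355, 0.0676]
tcp_rot: [0.999, 0.05, -0.0, -0.0]
ft_force: [0.1, -2.0, 0.3]
finger_gap: 0.0297
grasp_force: 1.0
```

send_rows([
  {"x": -0.002, "y": 0.02, "z": 0, "wx": 0, "wy": 0, "wz": 0, "fingers": -0.3},
  {"x": -0.002, "y": 0.02, "z": 0, "wx": 0, "wy": 0, "wz": 0, "fingers": -0.3},
  {"x": -0.002, "y": 0.02, "z": 0, "wx": 0, "wy": 0, "wz": 0, "fingers": -0.3},
  {"x": -0.002, "y": 0.02, "z": 0, "wx": 0, "wy": 0, "wz": 0, "fingers": -0.3},
  {"x": -0.002, "y": 0.02, "z": 0, "wx": 0, "wy": 0, "wz": 0, "fingers": -0.3},
])

```text
time: 38.23
tcp_pos: [0.6143, 0.0376, 0.0676]
tcp_rot: [0.999, 0.048, 0.0, 0.004]
ft_force: [7.0, -45.1, -4.5]
finger_gap: 0.0301
grasp_force: 22.8
```

send_rows([
  {"x": 0.003, "y": -0.04, "z": 0, "wx": 0, "wy": 0, "wz": 0, "fingers": -0.3},
  {"x": 0.003, "y": -0.04, "z": 0, "wx": 0, "wy": 0, "wz": 0, "fingers": -0.3},
  {"x": 0.001, "y": -0.01, "z": 0, "wx": 0, "wy": 0, "wz": 0, "fingers": -0.1},
  {"x": 0, "y": 0, "z": 0, "wx": 0, "wy": 0, "wz": 0, "fingers": 0},
  {"x": 0, "y": 0, "z": 0.1, "wx": 0, "wy": 0, "wz": 0, "fingers": 0},
  {"x": 0, "y": 0, "z": 0.3, "wx": 0, "wy": 0, "wz": 0, "fingers": 0},
  {"x": 0, "y": -0.2, "z": 0.35, "wx": 0, "wy": 0, "wz": 0, "fingers": 0},
  {"x": 0, "y": -0.3, "z": 0.35, "wx": 0, "wy": 0, "wz": 0, "fingers": 0},
  {"x": 0, "y": -0.3, "z": 0.35, "wx": 0, "wy": 0, "wz": 0, "fingers": 0},
  {"x": 0, "y": -0.2, "z": 0.35, "wx": 0, "wy": 0, "wz": 0, "fingers": -1},
  {"x": 0, "y": 0, "z": 0.35, "wx": 0, "wy": 0, "wz": 0, "fingers": -1},
  {"x": 0, "y": 0, "z": 0, "wx": 0, "wy": 0, "wz": 0, "fingers": -1},
  {"x": 0, "y": 0, "z": 0, "wx": 0, "wy": 0, "wz": 0, "fingers": -1},
  {"x": 0, "y": 0, "z": 0, "wx": 0, "wy": 0, "wz": 0, "fingers": -1},
  {"x": 0, "y": 0, "z": 0, "wx": 0, "wy": 0, "wz": 0, "fingers": -1},
])

```text
time: 39.48
tcp_pos: [0.6139, -0.0578, 0.2752]
tcp_rot: [0.999, 0.051, -0.001, -0.0]
ft_force: [-0.2, 0.4, 0.2]
finger_gap: -0.0001
grasp_force: 0.0
```

```bash
python3 - <<'E'
from h import *
st()
c=cap('top');c2=cap('side')
for x in(c,c2):
    W=cloud(x);I=x['image'].astype(int);red=I[...,0]-I[...,1:].max(-1)
    m=(red>50)&(W[...,2]>.06)&(W[...,2]<.09)&(abs(W[...,0]-.615)<.03)&(W[...,1]>-.05)&(W[...,1]<.08);print('handle',m.sum(),W[m].mean(0).round(4))
    m=(I.max(-1)<80)&(W[...,2]>.218)&(W[...,2]<.23)&(np.hypot(W[...,0]-.605,W[...,1]-.131)<.022);print('knob',m.sum(),W[m].mean(0).round(4),W[m].min(0).round(3),W[m].max(0).round(3))
cv2.imwrite('pics/g1.png',np.hstack([cv2.resize(x['image'][v-50:v+50,u-50:u+50,::-1],(400,400),interpolation=cv2.INTER_CUBIC) for x,u,v in((c,230,180),(c2,240,220))]))
E
```

```text
t39.5 [ 0.6139 -0.0578  0.2752] jaw -84.2 F [-0.2  0.4  0.2] gap -0.0001 g 0.0 q [-0.02  0.49  0.02  1.6  -0.01  1.05 -1.46]
handle 20 [0.6133 0.0289 0.0757]
knob 93 [0.6042 0.1279 0.2231] [0.589 0.114 0.219] [0.618 0.143 0.229]
handle 16 [0.6117 0.0336 0.0737]
knob 71 [0.6034 0.132  0.2232] [0.591 0.118 0.218] [0.615 0.145 0.227]
```

View pics/g1.png

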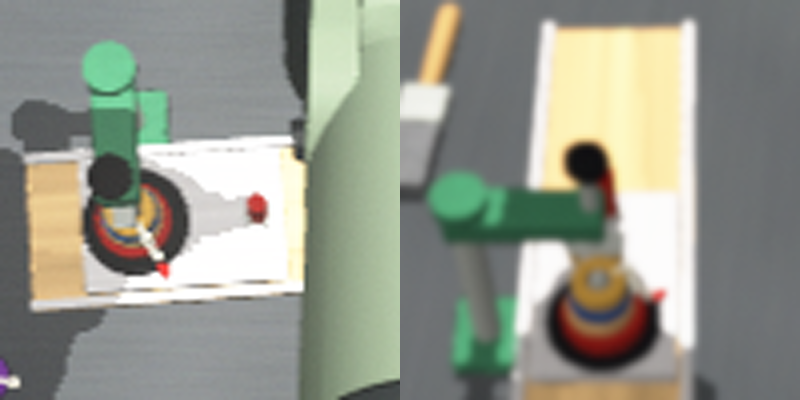

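send_rows([
  {"x": -0.02, "y": 0.2, "z": 0.05, "wx": 0, "wy": 0, "wz": 0, "fingers": -1},
  {"x": -0.02, "y": 0.3, "z": 0, "wx": 0, "wy": 0, "wz": 0, "fingers": -1},
  {"x": -0.02, "y": 0.3, "z": 0, "wx": 0, "wy": 0, "wz": 0, "fingers": -1},
  {"x": -0.02, "y": 0.3, "z": 0, "wx": 0, "wy": 0, "wz": 0, "fingers": -1},
  {"x": -0.02, "y": 0.3, "z": 0, "wx": 0, "wy": 0, "wz": 0, "fingers": -1},
  {"x": 0, "y": 0.3, "z": 0, "wx": 0, "wy": 0, "wz": 0, "fingers": -1},
  {"x": 0, "y": 0.18, "z": 0, "wx": 0, "wy": 0, "wz": 0, "fingers": -1},
  {"x": 0, "y": 0, "z": -0.1, "wx": 0, "wy": 0, "wz": 0, "fingers": -1},
  {"x": 0, "y": 0, "z": -0.1, "wx": 0, "wy": 0, "wz": 0, "fingers": -1},
  {"x": 0, "y": 0, "z": -0.05, "wx": 0, "wy": 0, "wz": 0, "fingers": -1},
  {"x": 0, "y": 0, "z": 0, "wx": 0, "wy": 0, "wz": 0, "fingers": -1},
  {"x": 0, "y": 0, "z": 0, "wx": 0, "wy": 0, "wz": 0, "fingers": -1},
])

```text
time: 40.58
tcp_pos: [0.6043, 0.1283, 0.2554]
tcp_rot: [0.999, 0.05, -0.0, 0.0]
ft_force: [-0.7, -0.1, -0.1]
finger_gap: -0.0
grasp_force: 0.0
```

send_rows([
  {"x": 0, "y": 0.015, "z": -0.04, "wx": 0, "wy": 0, "wz": 0, "fingers": -1},
  {"x": 0, "y": 0, "z": -0.04, "wx": 0, "wy": 0, "wz": 0, "fingers": -1},
  {"x": 0, "y": 0, "z": -0.04, "wx": 0, "wy": 0, "wz": 0, "fingers": -1},
  {"x": 0, "y": 0, "z": -0.04, "wx": 0, "wy": 0, "wz": 0, "fingers": -1},
  {"x": 0, "y": 0, "z": -0.04, "wx": 0, "wy": 0, "wz": 0, "fingers": -1},
  {"x": 0, "y": 0, "z": -0.04, "wx": 0, "wy": 0, "wz": 0, "fingers": -1},
  {"x": 0, "y": 0, "z": -0.04, "wx": 0, "wy": 0, "wz": 0, "fingers": -1},
  {"x": 0, "y": 0, "z": -0.03, "wx": 0, "wy": 0, "wz": 0, "fingers": -1},
  {"x": 0, "y": 0, "z": 0, "wx": 0, "wy": 0, "wz": 0, "fingers": -1},
  {"x": 0, "y": 0, "z": 0, "wx": 0, "wy": 0, "wz": 0, "fingers": -1},
])

```text
time: 41.42
tcp_pos: [0.6041, 0.131, 0.2247]
tcp_rot: [0.999, 0.05, -0.0, 0.0]
ft_force: [0.6, -1.5, 3.7]
finger_gap: 0.0002
grasp_force: 1.4
```

send_rows([
  {"x": 0, "y": 0, "z": -0.02, "wx": 0, "wy": 0, "wz": 0, "fingers": -1},
  {"x": 0, "y": 0, "z": -0.015, "wx": 0, "wy": 0, "wz": 0, "fingers": -1},
  {"x": 0, "y": 0, "z": -0.015, "wx": 0, "wy": 0, "wz": 0, "fingers": -1},
  {"x": 0, "y": 0, "z": 0, "wx": 0, "wy": 0, "wz": 0, "fingers": -1},
  {"x": 0, "y": 0, "z": 0, "wx": 0, "wy": 0, "wz": 0, "fingers": -1},
])

```text
time: 41.83
tcp_pos: [0.6042, 0.131, 0.2198]
tcp_rot: [0.999, 0.05, -0.0, 0.0]
ft_force: [-0.9, -1.1, 3.4]
finger_gap: 0.0
grasp_force: 1.5
```

send_rows([
  {"x": 0, "y": 0, "z": -0.01, "wx": 0, "wy": 0, "wz": 0, "fingers": -1},
  {"x": 0, "y": 0, "z": -0.005, "wx": 0, "wy": 0, "wz": 0, "fingers": -1},
  {"x": 0, "y": 0, "z": 0, "wx": 0, "wy": 0, "wz": 0, "fingers": -1},
])

```text
time: 42.08
tcp_pos: [0.6042, 0.131, 0.2183]
tcp_rot: [0.999, 0.05, -0.0, -0.0]
ft_force: [-1.7, -1.9, 2.8]
finger_gap: -0.0001
grasp_force: 1.6
```

send_rows([
  {"x": 0, "y": 0, "z": -0.008, "wx": 0, "wy": 0, "wz": 0, "fingers": -1},
  {"x": 0, "y": 0, "z": 0, "wx": 0, "wy": 0, "wz": 0, "fingers": -1},
])

```text
time: 42.25
tcp_pos: [0.6043, 0.131, 0.218]
tcp_rot: [0.999, 0.05, 0.0, -0.0]
ft_force: [-4.2, -0.9, 9.5]
finger_gap: 0.0001
grasp_force: 4.7
```

send_rows([
  {"x": 0, "y": 0, "z": -0.006, "wx": 0, "wy": 0, "wz": 0, "fingers": -1},
  {"x": 0, "y": 0, "z": 0, "wx": 0, "wy": 0, "wz": 0, "fingers": -1},
])

```text
time: 42.42
tcp_pos: [0.6043, 0.131, 0.2179]
tcp_rot: [0.999, 0.05, 0.0, -0.0]
ft_force: [-7.0, -1.5, 17.6]
finger_gap: -0.0005
grasp_force: 8.4
```

send_rows([
  {"x": 0, "y": 0, "z": 0.005, "wx": 0, "wy": 0, "wz": 0, "fingers": -1},
  {"x": 0, "y": 0, "z": 0, "wx": 0, "wy": 0, "wz": 0, "fingers": -1},
  {"x": 0, "y": 0, "z": 0, "wx": 0, "wy": 0, "wz": 0, "fingers": -1},
  {"x": 0, "y": 0, "z": 0, "wx": 0, "wy": 0, "wz": 0, "fingers": -1},
  {"x": 0, "y": 0, "z": 0, "wx": 0, "wy": 0, "wz": 0, "fingers": -1},
  {"x": 0, "y": 0, "z": 0, "wx": 0, "wy": 0, "wz": 0, "fingers": -1},
  {"x": 0, "y": 0, "z": 0, "wx": 0, "wy": 0, "wz": 0, "fingers": -1},
  {"x": 0, "y": 0, "z": 0, "wx": 0, "wy": 0, "wz": 0, "fingers": -1},
  {"x": 0, "y": 0, "z": 0, "wx": 0, "wy": 0, "wz": 0, "fingers": -1},
  {"x": 0, "y": 0, "z": 0, "wx": 0, "wy": 0, "wz": 0, "fingers": -1},
  {"x": 0, "y": 0, "z": 0, "wx": 0, "wy": 0, "wz": 0, "fingers": -1},
  {"x": 0, "y": 0, "z": 0, "wx": 0, "wy": 0, "wz": 0, "fingers": -1},
  {"x": 0, "y": 0, "z": 0, "wx": 0, "wy": 0, "wz": 0, "fingers": -1},
  {"x": 0, "y": 0, "z": 0, "wx": 0, "wy": 0, "wz": 0, "fingers": -1},
  {"x": 0, "y": 0, "z": 0, "wx": 0, "wy": 0, "wz": 0, "fingers": -1},
  {"x": 0, "y": 0, "z": 0, "wx": 0, "wy": 0, "wz": 0, "fingers": -1},
  {"x": 0, "y": 0, "z": 0, "wx": 0, "wy": 0, "wz": 0, "fingers": -1},
  {"x": 0, "y": 0, "z": 0, "wx": 0, "wy": 0, "wz": 0, "fingers": -1},
])

```text
time: 43.92
tcp_pos: [0.6043, 0.131, 0.218]
tcp_rot: [0.999, 0.05, 0.0, -0.0]
ft_force: [-5.1, -2.6, 11.7]
finger_gap: -0.0001
grasp_force: 5.6
```

send_rows([
  {"x": 0, "y": 0, "z": 0.05, "wx": 0, "wy": 0, "wz": 0, "fingers": -1},
  {"x": 0, "y": 0, "z": 0.05, "wx": 0, "wy": 0, "wz": 0, "fingers": -1},
  {"x": 0, "y": 0, "z": 0.06, "wx": 0, "wy": 0, "wz": 0, "fingers": -1},
  {"x": 0, "y": 0, "z": 0.08, "wx": 0, "wy": 0, "wz": 0, "fingers": -1},
  {"x": 0, "y": 0, "z": 0.1, "wx": 0, "wy": 0, "wz": 0, "fingers": -1},
  {"x": 0, "y": 0, "z": 0.15, "wx": 0, "wy": 0, "wz": 0, "fingers": -1},
  {"x": 0, "y": 0, "z": 0.15, "wx": 0, "wy": 0, "wz": 0, "fingers": -1},
  {"x": 0.02, "y": -0.2, "z": 0, "wx": 0, "wy": 0, "wz": 0, "fingers": -1},
  {"x": 0.03, "y": -0.3, "z": 0, "wx": 0, "wy": 0, "wz": 0, "fingers": -1},
  {"x": 0.03, "y": -0.3, "z": 0, "wx": 0, "wy": 0, "wz": 0, "fingers": 0},
  {"x": 0.005, "y": -0.22, "z": 0, "wx": 0, "wy": 0, "wz": 0, "fingers": 0},
  {"x": 0, "y": 0, "z": 0, "wx": 0, "wy": 0, "wz": 0, "fingers": 0},
  {"x": 0, "y": 0, "z": 0, "wx": 0, "wy": 0, "wz": 0, "fingers": 0},
  {"x": 0, "y": 0, "z": 0, "wx": 0, "wy": 0, "wz": 0, "fingers": 0},
  {"x": 0, "y": 0, "z": 0, "wx": 0, "wy": 0, "wz": 0, "fingers": 0},
])

```text
time: 45.17
tcp_pos: [0.6128, 0.0304, 0.2817]
tcp_rot: [0.999, 0.051, 0.0, -0.0]
ft_force: [0.1, 1.2, -0.4]
finger_gap: 0.0425
grasp_force: 0.0
```

send_rows([
  {"x": 0, "y": 0, "z": -0.2, "wx": 0, "wy": 0, "wz": 0, "fingers": 0},
  {"x": 0, "y": 0, "z": -0.3, "wx": 0, "wy": 0, "wz": 0, "fingers": 0},
  {"x": 0, "y": 0, "z": -0.3, "wx": 0, "wy": 0, "wz": 0, "fingers": 0},
  {"x": 0, "y": 0, "z": -0.3, "wx": 0, "wy": 0, "wz": 0, "fingers": 0},
  {"x": 0, "y": 0, "z": -0.3, "wx": 0, "wy": 0, "wz": 0, "fingers": 0},
  {"x": 0, "y": 0, "z": -0.25, "wx": 0, "wy": 0, "wz": 0, "fingers": 0},
  {"x": 0, "y": 0, "z": -0.2, "wx": 0, "wy": 0, "wz": 0, "fingers": 0},
  {"x": 0, "y": 0, "z": -0.15, "wx": 0, "wy": 0, "wz": 0, "fingers": 0},
  {"x": 0, "y": 0, "z": -0.1, "wx": 0, "wy": 0, "wz": 0, "fingers": 0},
  {"x": 0, "y": 0, "z": 0, "wx": 0, "wy": 0, "wz": 0, "fingers": -0.3},
  {"x": 0, "y": 0, "z": 0, "wx": 0, "wy": 0, "wz": 0, "fingers": -0.3},
  {"x": 0, "y": 0, "z": 0, "wx": 0, "wy": 0, "wz": 0, "fingers": -0.3},
  {"x": 0, "y": 0, "z": 0, "wx": 0, "wy": 0, "wz": 0, "fingers": -0.3},
])

```text
time: 46.25
tcp_pos: [0.6135, 0.0292, 0.0727]
tcp_rot: [0.999, 0.05, 0.001, -0.0]
ft_force: [-0.4, 0.9, -0.1]
finger_gap: 0.03
grasp_force: 0.0
```

send_rows([
  {"x": 0.003, "y": -0.03, "z": 0, "wx": 0, "wy": 0, "wz": 0, "fingers": -0.3},
  {"x": 0.003, "y": -0.03, "z": 0, "wx": 0, "wy": 0, "wz": 0, "fingers": -0.3},
  {"x": 0.003, "y": -0.03, "z": 0, "wx": 0, "wy": 0, "wz": 0, "fingers": -0.3},
  {"x": 0.005, "y": -0.05, "z": 0, "wx": 0, "wy": 0, "wz": 0, "fingers": -0.3},
  {"x": 0.007, "y": -0.07, "z": 0, "wx": 0, "wy": 0, "wz": 0, "fingers": -0.3},
  {"x": 0.01, "y": -0.1, "z": 0, "wx": 0, "wy": 0, "wz": 0, "fingers": -0.3},
  {"x": 0.01, "y": -0.1, "z": 0, "wx": 0, "wy": 0, "wz": 0, "fingers": -0.3},
  {"x": 0.01, "y": -0.1, "z": 0, "wx": 0, "wy": 0, "wz": 0, "fingers": -0.3},
  {"x": 0.01, "y": -0.1, "z": 0, "wx": 0, "wy": 0, "wz": 0, "fingers": -0.3},
  {"x": 0.01, "y": -0.1, "z": 0, "wx": 0, "wy": 0, "wz": 0, "fingers": -0.3},
  {"x": 0.01, "y": -0.1, "z": 0, "wx": 0, "wy": 0, "wz": 0, "fingers": -0.3},
  {"x": 0.01, "y": -0.1, "z": 0, "wx": 0, "wy": 0, "wz": 0, "fingers": -0.3},
  {"x": 0.01, "y": -0.1, "z": 0, "wx": 0, "wy": 0, "wz": 0, "fingers": -0.3},
  {"x": 0.01, "y": -0.1, "z": 0, "wx": 0, "wy": 0, "wz": 0, "fingers": -0.3},
  {"x": 0.01, "y": -0.1, "z": 0, "wx": 0, "wy": 0, "wz": 0, "fingers": -0.3},
  {"x": 0.01, "y": -0.1, "z": 0, "wx": 0, "wy": 0, "wz": 0, "fingers": -0.3},
  {"x": 0.01, "y": -0.1, "z": 0, "wx": 0, "wy": 0, "wz": 0, "fingers": -0.3},
  {"x": 0.008, "y": -0.08, "z": 0, "wx": 0, "wy": 0, "wz": 0, "fingers": -0.3},
  {"x": 0.006, "y": -0.06, "z": 0, "wx": 0, "wy": 0, "wz": 0, "fingers": -0.3},
])

```text
time: 47.83
tcp_pos: [0.6282, -0.1274, 0.0714]
tcp_rot: [0.999, 0.05, -0.0, 0.0]
ft_force: [1.2, 3.4, 1.1]
finger_gap: 0.0299
grasp_force: 1.2
```

send_rows([
  {"x": 0.003, "y": -0.03, "z": 0, "wx": 0, "wy": 0, "wz": 0, "fingers": -0.3},
  {"x": 0.003, "y": -0.03, "z": 0, "wx": 0, "wy": 0, "wz": 0, "fingers": -0.3},
])

```text
time: 48.0
tcp_pos: [0.6286, -0.1323, 0.0714]
tcp_rot: [0.999, 0.05, -0.0, -0.0]
ft_force: [-0.5, 3.2, 1.1]
finger_gap: 0.0296
grasp_force: 1.1
```

send_rows([
  {"x": 0.003, "y": -0.03, "z": 0, "wx": 0, "wy": 0, "wz": 0, "fingers": -0.3},
  {"x": 0.001, "y": -0.01, "z": 0, "wx": 0, "wy": 0, "wz": 0, "fingers": -0.3},
])

```text
time: 48.17
tcp_pos: [0.6291, -0.1362, 0.0714]
tcp_rot: [0.999, 0.05, -0.0, -0.0]
ft_force: [-0.9, 1.6, 0.9]
finger_gap: 0.0298
grasp_force: 0.9
```

send_rows([
  {"x": 0.004, "y": -0.04, "z": 0, "wx": 0, "wy": 0, "wz": 0, "fingers": -0.3},
  {"x": 0.004, "y": -0.04, "z": 0, "wx": 0, "wy": 0, "wz": 0, "fingers": -0.3},
  {"x": 0.002, "y": -0.02, "z": 0, "wx": 0, "wy": 0, "wz": 0, "fingers": -0.3},
  {"x": 0, "y": 0, "z": 0, "wx": 0, "wy": 0, "wz": 0, "fingers": -0.3},
])

```text
time: 48.5
tcp_pos: [0.6303, -0.1469, 0.0714]
tcp_rot: [0.999, 0.05, 0.0, 0.0]
ft_force: [0.3, -0.7, 0.2]
finger_gap: 0.0296
grasp_force: 0.0
```

send_rows([
  {"x": 0.002, "y": -0.02, "z": 0, "wx": 0, "wy": 0, "wz": 0, "fingers": -0.3},
  {"x": 0.002, "y": -0.02, "z": 0, "wx": 0, "wy": 0, "wz": 0, "fingers": -0.3},
  {"x": 0.001, "y": -0.01, "z": 0, "wx": 0, "wy": 0, "wz": 0, "fingers": -0.3},
  {"x": 0, "y": 0, "z": 0, "wx": 0, "wy": 0, "wz": 0, "fingers": -0.3},
])

```text
time: 48.83
tcp_pos: [0.6309, -0.1513, 0.0715]
tcp_rot: [0.999, 0.05, 0.0, 0.0]
ft_force: [0.2, 0.4, -0.8]
finger_gap: 0.03
grasp_force: 0.0
```

send_rows([
  {"x": 0.002, "y": -0.02, "z": 0, "wx": 0, "wy": 0, "wz": 0, "fingers": -0.3},
  {"x": 0.001, "y": -0.01, "z": 0, "wx": 0, "wy": 0, "wz": 0, "fingers": -0.3},
  {"x": 0, "y": 0, "z": 0, "wx": 0, "wy": 0, "wz": 0, "fingers": -0.3},
])

```text
time: 49.08
tcp_pos: [0.6313, -0.1543, 0.0715]
tcp_rot: [0.999, 0.05, 0.0, 0.0]
ft_force: [0.5, 0.1, -0.6]
finger_gap: 0.03
grasp_force: 0.1
```

send_rows([
  {"x": 0.001, "y": -0.015, "z": 0, "wx": 0, "wy": 0, "wz": 0, "fingers": -0.3},
  {"x": 0.001, "y": -0.01, "z": 0, "wx": 0, "wy": 0, "wz": 0, "fingers": -0.3},
  {"x": 0, "y": 0, "z": 0, "wx": 0, "wy": 0, "wz": 0, "fingers": -0.3},
])

```text
time: 49.33
tcp_pos: [0.6314, -0.1565, 0.0715]
tcp_rot: [0.999, 0.05, 0.0, -0.0]
ft_force: [0.4, 1.1, 0.5]
finger_gap: 0.03
grasp_force: 0.6
```

send_rows([
  {"x": 0.001, "y": -0.012, "z": 0, "wx": 0, "wy": 0, "wz": 0, "fingers": -0.3},
  {"x": 0, "y": 0, "z": 0, "wx": 0, "wy": 0, "wz": 0, "fingers": -0.3},
])

```text
time: 49.5
tcp_pos: [0.6315, -0.1567, 0.0715]
tcp_rot: [0.999, 0.051, -0.0, -0.001]
ft_force: [-1.3, 6.6, 1.3]
finger_gap: 0.0302
grasp_force: 3.7
```

send_rows([
  {"x": 0, "y": -0.012, "z": 0, "wx": 0, "wy": 0, "wz": 0, "fingers": -0.3},
  {"x": 0, "y": 0, "z": 0, "wx": 0, "wy": 0, "wz": 0, "fingers": -0.3},
])

```text
time: 49.67
tcp_pos: [0.6315, -0.1568, 0.0714]
tcp_rot: [0.999, 0.051, -0.0, -0.001]
ft_force: [-0.7, 12.5, 3.3]
finger_gap: 0.0302
grasp_force: 6.2
```

send_rows([
  {"x": 0, "y": 0.04, "z": 0, "wx": 0, "wy": 0, "wz": 0, "fingers": -0.3},
  {"x": 0, "y": 0.05, "z": 0, "wx": 0, "wy": 0, "wz": 0, "fingers": -0.2},
  {"x": 0, "y": 0, "z": 0, "wx": 0, "wy": 0, "wz": 0, "fingers": 0},
  {"x": 0, "y": 0, "z": 0, "wx": 0, "wy": 0, "wz": 0, "fingers": 0},
  {"x": 0, "y": 0, "z": 0.1, "wx": 0, "wy": 0, "wz": 0, "fingers": 0},
  {"x": 0, "y": 0, "z": 0.3, "wx": 0, "wy": 0, "wz": 0, "fingers": 0},
  {"x": 0, "y": 0, "z": 0.35, "wx": 0, "wy": 0, "wz": 0, "fingers": 0},
  {"x": 0, "y": 0, "z": 0.35, "wx": 0, "wy": 0, "wz": 0, "fingers": 0},
  {"x": 0, "y": 0, "z": 0.3, "wx": 0, "wy": 0, "wz": 0, "fingers": 0},
  {"x": -0.3, "y": -0.1, "z": 0, "wx": 0, "wy": 0, "wz": 0, "fingers": 0},
  {"x": -0.3, "y": -0.1, "z": 0, "wx": 0, "wy": 0, "wz": 0, "fingers": 0},
  {"x": -0.3, "y": -0.1, "z": 0, "wx": 0, "wy": 0, "wz": 0, "fingers": 0},
  {"x": -0.3, "y": -0.1, "z": 0, "wx": 0, "wy": 0, "wz": 0, "fingers": 0},
  {"x": -0.2, "y": 0, "z": 0, "wx": 0, "wy": 0, "wz": 0, "fingers": 0},
  {"x": 0, "y": 0, "z": 0, "wx": 0, "wy": 0, "wz": 0, "fingers": 0},
  {"x": 0, "y": 0, "z": 0, "wx": 0, "wy": 0, "wz": 0, "fingers": 0},
])

```text
time: 51.0
tcp_pos: [0.491, -0.1906, 0.2126]
tcp_rot: [0.999, 0.05, 0.001, 0.0]
ft_force: [1.1, 0.4, 0.4]
finger_gap: 0.0422
grasp_force: 0.0
```

```bash
python3 - <<'E'
from h import *
st()
c=cap('top');c2=cap('side')
for x in(c,c2):
    W=cloud(x);I=x['image'].astype(int);red=I[...,0]-I[...,1:].max(-1)
    m=(red>50)&(W[...,2]>.06)&(W[...,2]<.09)&(abs(W[...,0]-.63)<.03)&(W[...,1]>-.18)&(W[...,1]<-.1);print('handle',m.sum(),W[m].mean(0).round(4))
    m=(I.max(-1)<80)&(W[...,2]>.218)&(W[...,2]<.23)&(np.hypot(W[...,0]-.605,W[...,1]-.131)<.022);print('knob',m.sum())
    R=np.hypot(W[...,0]-.6225,W[...,1]+.0485);m=(R<.017)&(R>.012);print('cap z',np.nanmedian(W[m][:,2]))
cv2.imwrite('pics/f1.png',np.hstack([cv2.resize(x['image'][v-36:v+36,u-36:u+36,::-1],(400,400),interpolation=cv2.INTER_CUBIC) for x,u,v in((c,272,180),(c2,242,195))]))
E
```

```text
t51.0 [ 0.491  -0.1906  0.2126] jaw -84.3 F [1.1 0.4 0.4] gap 0.0422 g 0.0 q [ 0.28  0.42 -0.03  1.9   0.02  0.82 -1.23]
handle 20 [ 0.6309 -0.1473  0.0756]
knob 30
cap z 0.08276285032737696
handle 28 [ 0.633  -0.1475  0.0721]
knob 91
cap z 0.0823441650159566
```

View pics/f1.png

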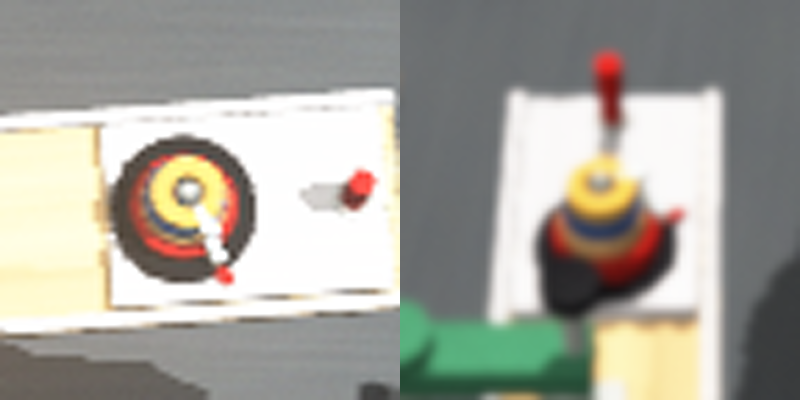

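The sled is at its loading stop (handle at y = -0.147, 0.18 m from its pushed-in position). The stack is flat, with all nibs in line with the pointer, and the gauge is up.

```bash
python3 -c "
from bench import manip
print(manip.job_done())"
```

```text
the job is handed in; nothing more can be done
None
```

The job is handed in: the finial (red base ring, pale middle collar, blue small collar, brass cap; no green collar was there) is stacked flat with nibs in line with the pointer to within what the cameras can resolve (a few degrees). The gauge foot was held on the cap for about 1.5 s and sprang back, and the sled is at its loading stop, all in about 51 s of the 210 s allowed; no verdict was returned.

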